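# Rebuild the bottle stand and right the fallen bottles

## Robot

A 7-joint arm with a two-finger parallel gripper is mounted at the origin on a cart in front of the work surface, level with it; the furniture and walls round the work are solid. World frame = base frame: x ahead of the robot, y to its left, z up, the work surface at z = 0. Lengths are in m, angles in rad, forces in N, time in s.
With the tool pointing down it reaches from about 0.4 to 0.85 m from the base axis. Payload 4.5 kg.
Tool frame: the origin (TCP) lies on the centre line of the jaws, within the pads' length; the fingertips stand 25 mm ahead of it and the grasp point (between the pads) lies 6 mm ahead of it (r.nose_length is the distance from the TCP to the fingertips, in m); y points along the fingers, x is the direction in which the jaws open and shut, and the axes are right-handed (so a half turn about y gives the same grasp; the last joint's range is limited). The gripper opens to 88 mm and grips with 3 to 60 N. Pads are 18 mm wide; open, the fingers measure 123 mm over their backs; the gripper's body (75 mm by 187 mm) begins 45 mm behind the grasp point.
Start: joints at [1.256, 0.689, -0.195, 1.565, 0.157, 0.902, -0.215], TCP at [0.214, -0.587, 0.231] pointing down, gripper open.
Joint ranges: [-3.01, 3.01], [-0.46, 2.08], [-1.47, 1.51], [0.13, 2.56], [-1, 4.14], [0.04, 2.09], [-2.66, 2.66]. Speed limits (rad/s): [2.57, 2.57, 3.14, 3.14, 3.14, 3.14, 3.14].

## Interface

Orientations are given as a unit quaternion [w, x, y, z].
In Python, from rig import r, solver, monitor, cams gives the robot as it stands. Calls block until the motion is done:
- r.reach(position, orientation): joint-space move of the TCP to a pose.
- r.line_to(position, orientation=None, v=0.15, f_stop=None): straight line of the TCP; orientation=None keeps the orientation; v is the mean speed in m/s. With f_stop (N) it stops when the force on the tool has changed by that much, and returns True; else False.
- r.movej(angles): joint-space move.
- r.release() and r.grab(): open the fingers fully, or close them until they stop; the grip force is fixed at half the most.
- r.hold(seconds).
- solver.ik(position, orientation): joint angles nearest the present ones, or None.
- monitor.read_state(): the state.
- cams.get_image(name): name is "side" or "top"; returns (picture, depth): 400x640x3 uint8, blue, green, red; 400x640 float32, m along the optical axis (not along the pixel's ray), 0 where there is no reading.
- cams.camera_params(name): a dict with "vfov" (degrees; the focal length in pixels is half the picture's height over the tangent of half this angle, whatever the lens; pixels are square), "cx", "cy" (the principal point, pixels), "D" ([k1, k2, p1, p2, k3] as OpenCV has them; the pictures are not rectified), "extrinsics" (4x4, takes a point from camera to world coordinates). Camera axes: x right, y down, z forward; pixel columns grow to the right and rows downward; lengths in m; the calibration is good to about 2 mm. A picture is of the moment at which its call begins. camera_params takes no time and is no camera call.
A pose or a line that the arm cannot do raises r.Unreachable and nothing moves.
- r.job_done(): hands the job in, once; it reports no verdict.
Trained networks look in the newest picture that a camera, given by its name, has taken for a name from the list of things; names that differ only in an ending like _2 or _b are one class to them, and where a whole thing is asked for, a point or a joint stands for the part that bears it (a point fixed in the world has none). Each returns a list of dicts, best first, with "p" (0 to 1); they miss things now and then, are a little off and sometimes report something else, mostly with a low value. They report only what shows in the picture. A call takes as long as a camera call.
- cams.find_in(label, camera): "bbox" ([left, top, right, bottom] in pixels, round what is visible of it).
- cams.cut_out(label, camera): "pixels" (400x640 bool, what is visible of it) and "bbox" ([left, top, right, bottom] in pixels, round what is visible of it).
- cams.landmark_of(label, camera): "pixel" ([column, row] in pixels: a listed point, or the origin of a listed thing).
The state is a dict: "time": time; "q": joint angles; "qvel": joint speeds; "effort": joint torques, N m; "ee_pos": TCP position; "eef_rot": TCP orientation; "force": force on the tool from outside, world axes, zero at the start; "wrist_torque": the same for the moment, N m; "finger_gap": finger opening in m.
Only numpy, scipy, OpenCV 4.12 (cv2) and the standard library are available. Lean on these libraries where they do the work, as an engineer would, in place of code of your own. Each camera call takes 0.05 s, during which the arm holds its last target.

## Task

The bottle stand has been knocked apart and its bottles lie on their sides. Put it together again - first the thick drilled ballast plate down over the four posts onto their lower shoulders, then the thin drilled deck plate over the same posts onto the upper shoulders - and stand every fallen bottle upright in one row on the deck, lengthwise between the posts; the fixed steel backstop is there to push a bottle's top end against so that it tips up. Leave the flask, the tip box and the beaker where they are.

Things in the scene. Friction and masses are not known exactly. Their poses are not given: they have to be found in the camera images.
- backstop: Fixed upright steel sheet, 200 mm wide, 140 mm high, 4 mm thick, standing on the worktop with its foot and two gussets behind it. Origin: bottom middle of its flat front face. x: horizontal, normal to the face and pointing into it (away from the robot); y: along the sheet; z: up. Nothing is in front of the face.
- stand: Fixed stand foot: a grey slab 78 x 262 x 10 mm with four upright stepped steel posts at x = +-17, y = +-106 mm. Each post is 21 mm thick from 10 to 30 mm height (lower shoulder at 30 mm), 13 mm thick from 30 to 64 mm (upper shoulder at 64 mm), and 7 mm thick up to 78 mm, with a tapered tip ending at 83 mm. Origin: centre of the slab's underside, on the worktop; y: along the length; z: up.
- ballast_plate: Loose bare aluminium plate 62 (x) x 240 (y) x 14 (z) mm, 0.5 kg, with four 17 mm through holes at x = +-17, y = +-106 mm; starts flat on the worktop. Origin: centre of its underside. The thick plate with the big holes; seated, its underside is 30 mm above the worktop. It can go on either way round.
- deck_plate: Loose grey laminate plate 62 (x) x 240 (y) x 10 (z) mm, 0.25 kg, with four 11 mm through holes at x = +-17, y = +-106 mm; starts flat on the worktop. Origin: centre of its underside. The thin plate with the small holes; seated, its underside is 64 mm above the worktop, its top at 74 mm, and the tips of the posts stand 9 mm above its top. Three bottles fit on it side by side along y, about 68 mm apart, the middle one at the centre. It can go on either way round.
- bottle_a: White, blue-capped screw-cap bottle, about 0.2 kg, 60 mm diameter, 120 mm tall, at the start lying on its side on the worktop with its cap end pointing away from the robot. The round body is 60 mm wide from 6 to 66 mm above its base, then tapers in a shoulder to the fixed cap, 40 mm wide, which is the top 18 mm. Origin: centre of the base; z: along the bottle from base to cap. May be absent.
- bottle_b: White, blue-capped, the largest screw-cap bottle, about 0.2 kg, 64 mm diameter, 130 mm tall, at the start lying on its side on the worktop with its cap end pointing away from the robot. The round body is 64 mm wide from 6 to 73 mm above its base, then tapers in a shoulder to the fixed cap, 42 mm wide, which is the top 18 mm. Origin: centre of the base; z: along the bottle from base to cap. May be absent.
- bottle_c: Brown, black-capped screw-cap bottle, about 0.2 kg, 54 mm diameter, 125 mm tall, at the start lying on its side on the worktop with its cap end pointing away from the robot. The round body is 54 mm wide from 6 to 68 mm above its base, then tapers in a shoulder to the fixed cap, 34 mm wide, which is the top 20 mm. Origin: centre of the base; z: along the bottle from base to cap. May be absent.
- flask: Bystander: loose round-bodied glass flask with a cork, 77 mm wide, 170 mm tall, standing left of and beyond the backstop. Origin: centre of its underside. Leave alone.
- tip_box: Bystander: loose white box with a blue lid, 94 x 124 x 74 mm, left of the bottles. Origin: centre of its underside. Leave alone.
- beaker: Bystander: loose glass beaker, 92 mm wide, 111 mm tall, right of the stand. Origin: centre of its underside. Leave alone.

How it is judged:
On the way, in this order (a step that is already met when the one before it is completed fails the run):
1. the ballast plate lies flat on the lower shoulders of all four posts (x of ballast_plate in the frame of stand between -0.005 and 0.005 m and y of ballast_plate in the frame of stand between -0.005 and 0.005 m and z of ballast_plate in the frame of stand between 0.027 and 0.033 m and angle between ballast_plate's own z axis and vertical below 0.03 rad and angle between the y axis of ballast_plate and the y axis of stand, either way round below 0.06 rad), for 0.2 s.
2. the deck plate lies flat on the upper shoulders of all four posts (x of deck_plate in the frame of stand between -0.005 and 0.005 m and y of deck_plate in the frame of stand between -0.005 and 0.005 m and z of deck_plate in the frame of stand between 0.061 and 0.067 m and angle between deck_plate's own z axis and vertical below 0.03 rad and angle between the y axis of deck_plate and the y axis of stand, either way round below 0.06 rad), for 0.2 s.
At the end, for the whole second after the job is handed in: Both plates lie flat on their shoulders on all four posts (height within 3 mm, centred within 5 mm); every bottle present stands upright (0.06 rad) and still on the deck, within 18 mm of its long middle line and 85 mm of its centre along it (all of step 1 and all of step 2 and x of bottle_a in the frame of deck_plate between -0.018 and 0.018 m and y of bottle_a in the frame of deck_plate between -0.085 and 0.085 m and z of bottle_a in the frame of deck_plate between 0.006 and 0.014 m and angle between each of bottle_a, bottle_b, bottle_c's own z axis and vertical below 0.06 rad and linear speed of each of bottle_a, bottle_b, bottle_c below 0.02 m/s and x of bottle_b in the frame of deck_plate between -0.018 and 0.018 m and y of bottle_b in the frame of deck_plate between -0.085 and 0.085 m and z of bottle_b in the frame of deck_plate between 0.006 and 0.014 m and x of bottle_c in the frame of deck_plate between -0.018 and 0.018 m and y of bottle_c in the frame of deck_plate between -0.085 and 0.085 m and z of bottle_c in the frame of deck_plate between 0.006 and 0.014 m); the robot touches nothing.
It fails at once if the flask is moved more than 3 cm or tipped (distance of flask from where it was at the start of the episode above 0.03 m or angle between flask's own z axis and vertical above 0.3 rad).
It fails at once if the tip box is moved more than 3 cm or tipped (distance of tip_box from where it was at the start of the episode above 0.03 m or angle between tip_box's own z axis and vertical above 0.3 rad).
It fails at once if the beaker is moved more than 3 cm or tipped (distance of beaker from where it was at the start of the episode above 0.03 m or angle between beaker's own z axis and vertical above 0.3 rad).
It fails at once if a bottle or plate falls off the worktop (height (world z) of any of bottle_a, bottle_b, bottle_c, ballast_plate, deck_plate below -0.1 m).
Of bottle_a, bottle_b, bottle_c only 2 to 3 are there at a start; the rules pass over those that are not, and their reading is None.
At some moment in a run one of ballast_plate, deck_plate may be knocked a few centimetres aside while the robot is not near it.
It also fails if it takes over 210 s, if anything falls off the work surface, if the arm or the gripper's body presses on something with over 40 N, if the wrist force passes 120 N, or if a joint passes its speed limit or range.

## Working session

There is one attempt and no reset: what is moved stays moved. The work goes in short steps, each a Python script; the robot and the scene stay as the last script left them, time stands still between calls to the robot, and variables do not carry over. Pictures are saved under pics/ and viewed, and the job is handed in when it is done.

```bash
ls; mkdir -p pics
cat > h.py <<'E'
import numpy as np, cv2, sys
sys.path.insert(0,'.')
from rig import r, solver, monitor, cams
def K(name):
    p=cams.camera_params(name); f=200/np.tan(np.radians(p["vfov"])/2)
    return np.array([[f,0,p["cx"]],[0,f,p["cy"]],[0,0,1.]]),np.array(p["D"],float),np.array(p["extrinsics"],float)
def cloud(name,depth):
    k,D,T=K(name); h,w=depth.shape
    u,v=np.meshgrid(np.arange(w),np.arange(h))
    n=cv2.undistortPoints(np.stack([u,v],-1).reshape(-1,1,2).astype(np.float64),k,D).reshape(h,w,2)
    P=np.concatenate([n*depth[...,None],depth[...,None]],-1)
    W=P@T[:3,:3].T+T[:3,3]; W[depth<=0]=np.nan
    return W
def px2plane(name,px,z):
    k,D,T=K(name)
    n=cv2.undistortPoints(np.array(px,float).reshape(-1,1,2),k,D).reshape(-1,2)
    d=np.c_[n,np.ones(len(n))]@T[:3,:3].T; o=T[:3,3]
    return o+d*((z-o[2])/d[:,2])[:,None]
def proj(name,P):
    k,D,T=K(name); Ti=np.linalg.inv(T); rv=cv2.Rodrigues(Ti[:3,:3])[0]
    return cv2.projectPoints(np.array(P,float).reshape(-1,1,3),rv,Ti[:3,3],k,D)[0].reshape(-1,2)
E
python3 - <<'E'
from h import *
s=monitor.read_state(); print({k:np.round(v,3) for k,v in s.items()})
for n in("top","side"):
    im,d=cams.get_image(n); cv2.imwrite(f"pics/{n}0.png",im); np.save(f"{n}0.npy",d); print(n,np.round(K(n)[2],3).tolist(),K(n)[0][0,0],K(n)[1])
    for l in["backstop","stand","ballast_plate","deck_plate","bottle_a","bottle_b","bottle_c","flask","tip_box","beaker"]:
        o=cams.cut_out(l,n)
        print(l,[(round(x["p"],2),np.round(x["bbox"]).tolist()) for x in o][:4])
print(r.nose_length, monitor.read_state()["time"])
E
```

```text
pics
{'time': np.float64(0.0), 'q': array([ 1.256,  0.69 , -0.195,  1.566,  0.157,  0.902, -0.215]), 'qvel': array([ 0.   , -0.001,  0.   ,  0.   , -0.001, -0.001,  0.001]), 'effort': array([-0.0000e+00, -5.2757e+01, -1.2670e+00, -1.5343e+01, -5.3000e-02,
        6.0000e-03,  0.0000e+00]), 'ee_pos': array([ 0.213, -0.587,  0.23 ]), 'eef_rot': array([ 0.58 , -0.579,  0.406, -0.405]), 'force': array([ 0.517, -0.204,  0.015]), 'wrist_torque': array([-0.033, -0.055,  0.017]), 'finger_gap': np.float64(0.088)}
top [[-0.021, -0.994, 0.106, 0.436], [-1.0, 0.022, 0.006, 0.034], [-0.009, -0.106, -0.994, 1.443], [0.0, 0.0, 0.0, 1.0]] 387.290975942146 [-0.05714319  0.          0.          0.          0.        ]
backstop [(0.89, [274.0, 175.0, 329.0, 188.0])]
stand [(0.92, [348.0, 194.0, 424.0, 216.0]), (0.44, [146.0, 242.0, 188.0, 272.0])]
ballast_plate [(0.96, [296.0, 230.0, 364.0, 250.0])]
deck_plate [(0.83, [377.0, 237.0, 439.0, 257.0])]
bottle_a [(0.95, [191.0, 207.0, 213.0, 248.0]), (0.72, [265.0, 206.0, 282.0, 241.0]), (0.59, [232.0, 207.0, 245.0, 239.0])]
bottle_b [(0.95, [191.0, 207.0, 
[... 640 characters left out ...]
 199.0]), (0.6, [331.0, 131.0, 349.0, 157.0])]
ballast_plate [(0.59, [344.0, 196.0, 370.0, 230.0])]
deck_plate [(0.72, [303.0, 250.0, 337.0, 268.0]), (0.71, [367.0, 160.0, 384.0, 194.0])]
bottle_a [(0.9, [292.0, 271.0, 332.0, 292.0]), (0.9, [308.0, 227.0, 348.0, 244.0]), (0.87, [299.0, 249.0, 338.0, 268.0])]
bottle_b [(0.9, [292.0, 271.0, 332.0, 292.0]), (0.9, [308.0, 227.0, 348.0, 244.0]), (0.87, [299.0, 249.0, 338.0, 268.0])]
bottle_c [(0.9, [292.0, 271.0, 332.0, 292.0]), (0.9, [308.0, 227.0, 348.0, 244.0]), (0.87, [299.0, 249.0, 338.0, 268.0])]
flask [(0.87, [250.0, 209.0, 269.0, 256.0])]
tip_box [(0.93, [316.0, 290.0, 353.0, 338.0])]
beaker [(0.7, [333.0, 130.0, 350.0, 158.0])]
0.025 1.1
```

Run:
```python
import cv2
a=cv2.imread("pics/top0.png")[140:290,130:490]; cv2.imwrite("pics/t0c.png",cv2.resize(a,None,fx=2.2,fy=2.2,interpolation=cv2.INTER_CUBIC))
a=cv2.imread("pics/side0.png")[120:345,220:420]; cv2.imwrite("pics/s0c.png",cv2.resize(a,None,fx=2.6,fy=2.6,interpolation=cv2.INTER_CUBIC))
```

```text
(no output)
```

View pics/t0c.png

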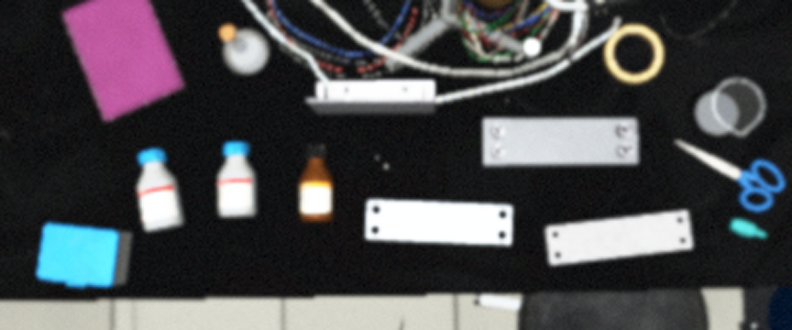

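View pics/s0c.png

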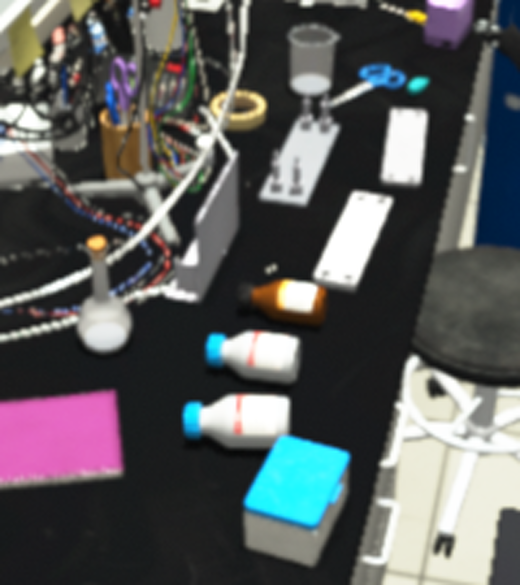

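The top view shows two white bottles and one brown one. Ballast is the white plate around crop (440,222), deck is the plate around (620,237), and the stand is at (560,140). All three bottles are present. Next I'll measure the poses.

```bash
cat >> h.py <<'E'
def rect_fit(name,im,bbox,z,thr=None,pad=5):
    # bright object: subpixel half-level contour -> plane z -> min area rect
    l,t,rr,b=[int(v) for v in bbox]; l-=pad;t-=pad;rr+=pad;b+=pad
    g=im[t:b,l:rr].min(2); S=8
    G=cv2.resize(g,None,fx=S,fy=S,interpolation=cv2.INTER_CUBIC)
    if thr is None: thr=cv2.threshold(G,0,255,cv2.THRESH_OTSU)[0]
    m=(G>thr).astype(np.uint8)
    cs=max(cv2.findContours(m,cv2.RETR_EXTERNAL,cv2.CHAIN_APPROX_NONE)[0],key=cv2.contourArea)[:,0,:].astype(float)
    px=(cs+.5)/S-.5+[l,t]
    W=px2plane(name,px,z)[:,:2]
    (c,wh,a)=cv2.minAreaRect(W.astype(np.float32))
    box=cv2.boxPoints((c,wh,a)); e=box[1]-box[0]; f=box[2]-box[1]; L=e if np.linalg.norm(e)>np.linalg.norm(f) else f
    # centroid of polygon
    M=cv2.moments((W*1000).astype(np.float32)[:,None]); cen=np.array([M["m10"],M["m01"]])/M["m00"]/1000
    ang=0.5*np.arctan2(2*M["mu11"],M["mu20"]-M["mu02"])
    yaw=(ang-np.pi/2+np.pi/2)%np.pi-np.pi/2  # angle of long axis from world y
    return dict(cen=cen,rect=np.array(c),size=np.array(wh),yaw=yaw,yaw_rect=(np.arctan2(L[1],L[0])-np.pi/2+np.pi/2)%np.pi-np.pi/2,thr=thr,W=W)
E
python3 - <<'E'
from h import *
im=cv2.imread("pics/top0.png"); d=np.load("top0.npy"); C=cloud("top",d)
for n,bb,z in[("ball",[296,230,364,250],.014),("deck",[377,237,439,257],.010),("stand",[348,194,424,216],.01)]:
    f=rect_fit("top",im,bb,z); print(n,{k:np.round(v,4) for k,v in f.items() if k!="W"})
    f=rect_fit("top",im,bb,z,thr=110); print(n,{k:np.round(v,4) for k,v in f.items() if k!="W"})
for n,bb in[("ball",[300,234,360,246]),("deck",[385,243,430,250]),("stand",[360,198,410,212]),("table",[250,250,290,262]),("b1",[191,207,213,248]),("b2",[232,207,245,239])]:
    l,t,rr,b=bb; z=C[t:b,l:rr]; print(n,np.round(np.nanpercentile(z[...,2],[2,25,50,75,98]),4), np.round(np.nanmedian(z.reshape(-1,3),0),3))
g=im[188:222,342:430]; cv2.imwrite("pics/st.png",cv2.resize(g,None,fx=8,fy=8,interpolation=cv2.INTER_CUBIC))
g=im[225:262,290:445]; cv2.imwrite("pics/pl.png",cv2.resize(g,None,fx=5,fy=5,interpolation=cv2.INTER_CUBIC))
E
```

```text
ball {'cen': array([0.4545, 0.0075]), 'rect': array([0.4545, 0.0076]), 'size': array([0.2465, 0.0698]), 'yaw': np.float64(-0.0617), 'yaw_rect': np.float32(-0.0591), 'thr': np.float64(136.0)}
ball {'cen': array([0.4544, 0.0075]), 'rect': array([0.4545, 0.0077]), 'size': array([0.2484, 0.0714]), 'yaw': np.float64(-0.0612), 'yaw_rect': np.float32(-0.0621), 'thr': np.int64(110)}
deck {'cen': array([ 0.422 , -0.2934]), 'rect': array([ 0.4221, -0.2944]), 'size': array([0.0671, 0.2462]), 'yaw': np.float64(0.0943), 'yaw_rect': np.float32(0.0904), 'thr': np.float64(128.0)}
deck {'cen': array([ 0.422 , -0.2932]), 'rect': array([ 0.422 , -0.2943]), 'size': array([0.0683, 0.2476]), 'yaw': np.float64(0.095), 'yaw_rect': np.float32(0.0908), 'thr': np.int64(110)}
stand {'cen': array([ 0.5863, -0.2005]), 'rect': array([ 0.5857, -0.2018]), 'size': array([0.2644, 0.0814]), 'yaw': np.float64(-0.0162), 'yaw_rect': np.float32(-0.0222), 'thr': np.float64(116.0)}
stand {'cen': array([ 0.5863, -0.2006]), 'rect': array([ 0.5855, -0.202 ]), 'size': array([0.265 , 0.0819]), 'yaw': np.float64(-0.0158), 'yaw_rect': np.float32(-0.0218), 'thr': np.int64(110)}
ball [-0.0006  0.0114  0.0138  0.0159  0.0202] [0.458 0.004 0.014]
deck [0.004  0.0079 0.0099 0.0119 0.0163] [ 0.428 -0.279  0.01 ]
stand [0.0037 0.0083 0.0104 0.0123 0.0163] [ 0.584 -0.203  0.01 ]
table [-0.0069 -0.0022 -0.0001  0.0019  0.0064] [ 0.404  0.229 -0.   ]
b1 [-0.0057  0.0017  0.0448  0.057   0.066 ] [0.512 0.469 0.045]
b2 [-0.0015  0.0435  0.052   0.0572  0.0633] [0.524 0.335 0.052]
```

View pics/st.png

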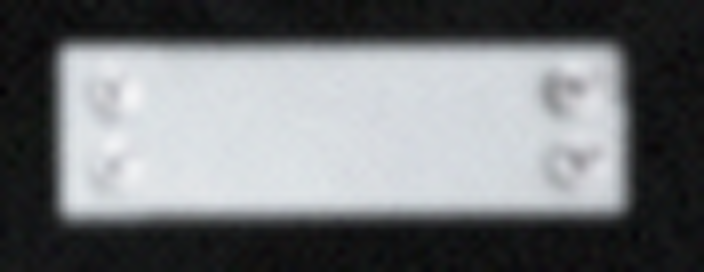

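View pics/pl.png

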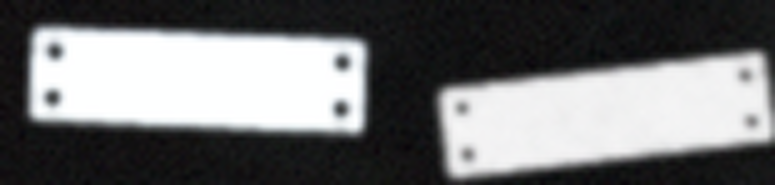

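```bash
cat >> h.py <<'E'
from scipy.optimize import least_squares
DIM=dict(ballast_plate=(.062,.240,.014,.0085),deck_plate=(.062,.240,.010,.0055),stand=(.078,.262,.010,0))
def boxfit(names,ims,what,x0,z0=0,sig=0.9,gain=1.0):
    w,l,h,hr=DIM[what]; S=6
    hx=np.array([[sx*w/2,sy*l/2] for sx,sy in((1,1),(-1,1),(-1,-1),(1,-1))])
    def poly(p,zz,pts):
        c,s=np.cos(p[2]),np.sin(p[2]); R=np.array([[c,-s],[s,c]])
        return np.c_[pts@R.T+p[:2],np.full(len(pts),z0+zz)]
    t=np.linspace(0,2*np.pi,24,endpoint=False); 
    holes=[np.c_[hr*np.cos(t)+a,hr*np.sin(t)+b] for a in(.017,-.017) for b in(.106,-.106)] if hr else []
    rois=[]
    for n in names:
        q=np.r_[proj(n,poly(x0,0,hx*1.0)),proj(n,poly(x0,h,hx))]
        rois.append((np.floor(q.min(0)).astype(int)-6,np.ceil(q.max(0)).astype(int)+7))
    def layers(p,n,roi):
        a,b=roi; W,H=(b-a); out=[]
        def ras(polys):
            m=np.zeros((H*S,W*S),np.float32)
            for q in polys:
                q=(q-a+.5)*S-.5
                cv2.fillPoly(m,[np.round(q*256).astype(np.int32)],1.0,shift=8)
            return m
        T=proj(n,poly(p,h,hx)); B=proj(n,poly(p,0,hx))
        hull=cv2.convexHull(np.r_[T,B].astype(np.float32))[:,0].astype(float)
        mt=ras([T]); mh=ras([hull]); ms=np.clip(mh-mt,0,1); out=[mt,ms]
        if holes:
            ho=ras([proj(n,poly(p,h,q)) for q in holes]); out[0]=mt-ho; out.append(ho)
        return [cv2.resize(cv2.GaussianBlur(m,(0,0),sig*S),(W,H),interpolation=cv2.INTER_AREA) for m in out],mh
    def res(p,full=False):
        R=[];co=[]
        for n,im,roi in zip(names,ims,rois):
            a,b=roi; g=im[a[1]:b[1],a[0]:b[0]].astype(float).mean(2)
            L,mh=layers(p,n,roi)
            wgt=np.ones_like(g)
            if not holes: 
                m0=layers(x0,n,roi)[1]; m0=cv2.resize(m0,(g.shape[1],g.shape[0]),interpolation=cv2.INTER_AREA)>.5
                er=cv2.erode(m0.astype(np.uint8),np.ones((3,3)),iterations=2)
                wgt=1.-.0*g; wgt[er>0]=0
                if n=="side":
                    qq=np.array([[sx*.017+dx,sy*.106+dy] for sx in(1,-1) for sy in(1,-1) for dx in(-.011,.011) for dy in(-.011,.011)])
                    for k in range(4):
                        q4=np.r_[proj(n,poly(x0,0,qq[4*k:4*k+4])),proj(n,poly(x0,.083,qq[4*k:4*k+4]))]-a
                        mm=np.zeros(g.shape,np.uint8); cv2.fillConvexPoly(mm,cv2.convexHull(q4.astype(np.float32)).astype(np.int32),1); wgt[cv2.dilate(mm,np.ones((3,3)),iterations=1)>0]=0
            A=np.stack([x.ravel() for x in L]+[np.ones(g.size)],1); ww=np.sqrt(wgt.ravel())
            x=np.linalg.lstsq(A*ww[:,None],g.ravel()*ww,rcond=None)[0]; co.append(np.round(x,0))
            R.append((A@x-g.ravel())*ww)
        return (np.concatenate(R),co) if full else np.concatenate(R)
    p=least_squares(res,x0,diff_step=None,x_scale=[.01,.01,.05],jac=lambda p:np.stack([(res(p+e)-res(p-e))/(2*e.max()) for e in np.diag([.0015,.0015,.008])],1)).x
    rr,co=res(p,True)
    return p,np.sqrt(np.mean(rr**2)),co
E
python3 - <<'E'
from h import *
T=cv2.imread("pics/top0.png");S=cv2.imread("pics/side0.png")
for w,x0 in[("ballast_plate",[.4545,.0075,-.06]),("deck_plate",[.422,-.294,.092]),("stand",[.586,-.201,-.02])]:
    for n in(["top"],["side"],["top","side"]):
        for sig in(.8,1.2):
            p,e,co=boxfit(n,[dict(top=T,side=S)[k] for k in n],w,np.array(x0),sig=sig); print(w,n,sig,np.round(p,4),round(e,2),co)
E
```

```text
ballast_plate ['top'] 0.8 [ 0.4545  0.0075 -0.06  ] 25.58 [array([235.,  -0., 108.,  32.])]
ballast_plate ['top'] 1.2 [ 0.4545  0.0075 -0.06  ] 25.43 [array([243.,  -0., 108.,  29.])]
ballast_plate ['side'] 0.8 [ 0.4552  0.0036 -0.0649] 53.44 [array([205., 164., 159.,  54.])]
ballast_plate ['side'] 1.2 [ 0.4552  0.0043 -0.06  ] 54.21 [array([210., 164., 166.,  53.])]
ballast_plate ['top', 'side'] 0.8 [ 0.4545  0.0075 -0.06  ] 41.03 [array([235.,  -0., 108.,  32.]), array([208., 120., 159.,  55.])]
ballast_plate ['top', 'side'] 1.2 [ 0.4545  0.0075 -0.06  ] 41.35 [array([243.,  -0., 108.,  29.]), array([212., 121., 176.,  54.])]
deck_plate ['top'] 0.8 [ 0.4219 -0.2955  0.0906] 10.88 [array([222., 703., 108.,  23.])]
deck_plate ['top'] 1.2 [ 0.4214 -0.2957  0.0914] 10.69 [array([229., 779.,  83.,  20.])]
deck_plate ['side'] 0.8 [ 0.4225 -0.2948  0.0917] 37.6 [array([216., 107., 141.,  42.])]
deck_plate ['side'] 1.2 [ 0.4223 -0.2952  0.0958] 38.29 [array([221., 113., 181.,  40.])]
deck_plate ['top', 'side'] 0.8 [ 0.4218 -0.2957  0.0916] 22.91 [array([222., 593., 108.,  23.]), array([215
[... 1007 characters left out ...]
~~~~~~~~~~~~^^^^^^^^^^^^^^^^^
    return np.atleast_1d(self.fun(x))
                         ~~~~~~~~^^^
    return self.f(x, *self.args, **self.kwargs)
           ~~~~~~^^^^^^^^^^^^^^^^^^^^^^^^^^^^^^
  File "h.py", line 71, in res
    L,mh=layers(p,n,roi)
         ~~~~~~^^^^^^^^^
  File "h.py", line 65, in layers
    ho=ras([proj(n,poly(p,h,q)) for q in holes]); out[0]=mt-ho; out.append(ho)
            ~~~~^^^^^^^^^^^^^^^
  File "h.py", line 20, in proj
    k,D,T=K(name); Ti=np.linalg.inv(T); rv=cv2.Rodrigues(Ti[:3,:3])[0]
          ~^^^^^^
  File "h.py", line 5, in K
    p=cams.camera_params(name); f=200/np.tan(np.radians(p["vfov"])/2)
ValueError: time passes only in moves, steps and waits
```

```bash
python3 - <<'E'
from h import *
import pickle
pickle.dump({n:K(n) for n in("top","side")},open("cal.pkl","wb"))
s=open("h.py").read()
s=s.replace("from scipy.optimize","import pickle\n_C=pickle.load(open('cal.pkl','rb'))\ndef K(n): return _C[n]\nfrom scipy.optimize",1)
open("h.py","w").write(s)
E
python3 - <<'E'
from h import *
print(monitor.read_state()["time"])
T=cv2.imread("pics/top0.png");S=cv2.imread("pics/side0.png")
for w,x0 in[("stand",[.586,-.202,-.02])]:
    for n in(["top"],["side"],["top","side"]):
        for sig in(.8,1.2):
            p,e,co=boxfit(n,[dict(top=T,side=S)[k] for k in n],w,np.array(x0),sig=sig); print(w,n,sig,np.round(p,4),round(e,2),co)
# holes: dark blob centroids on plates
def holes(im,bb,z,p):
    c,s=np.cos(p[2]),np.sin(p[2]); R=np.array([[c,-s],[s,c]]); out=[];loc=[]
    for a in(.017,-.017):
        for b in(.106,-.106):
            q=proj("top",[*(R@[a,b]+p[:2]),z])[0]; i,j=np.round(q).astype(int)
            g=im[j-3:j+4,i-3:i+4].astype(float).mean(2); wv=np.clip(np.percentile(g,75)-10-g,0,None)
            yy,xx=np.mgrid[j-3:j+4,i-3:i+4]; m=np.hypot(xx-q[0],yy-q[1])<3.2; wv=wv*m
            out.append(px2plane("top",[(wv*xx).sum()/wv.sum(),(wv*yy).sum()/wv.sum()],z)[0,:2]); loc.append([a,b])
    out=np.array(out);loc=np.array(loc); c0=out.mean(0); H=loc.T@(out-c0); yaw=np.arctan2(H[0,1]-H[1,0],H[0,0]+H[1,1])
    cc,ss=np.cos(yaw),np.sin(yaw); print(np.round(c0,4),round(yaw,4),np.round((out-c0)@np.array([[cc,-ss],[ss,cc]])-loc,4).tolist())
holes(T,0,.014,[.4545,.0075,-.06]); holes(T,0,.010,[.4219,-.2955,.091])
E
```

```text
1.1
stand ['top'] 0.8 [ 0.5871 -0.202  -0.0178] 5.03 [array([189., 290.,  21.])]
stand ['top'] 1.2 [ 0.5863 -0.2013 -0.0167] 4.89 [array([218.,  31.,  18.])]
stand ['side'] 0.8 [ 0.5846 -0.1912 -0.0143] 44.43 [array([176., -56.,  51.])]
stand ['side'] 1.2 [ 0.5846 -0.1913 -0.0137] 44.5 [array([ 196., -108.,   51.])]
stand ['top', 'side'] 0.8 [ 0.5869 -0.2019 -0.0169] 29.48 [array([190., 366.,  21.]), array([179.,  62.,  50.])]
stand ['top', 'side'] 1.2 [ 0.5859 -0.2009 -0.0158] 29.61 [array([ 220., -142.,   19.]), array([193., -10.,  50.])]
[0.4544 0.0075] -0.0608 [[0.0002, -0.0], [0.0002, -0.0001], [-0.0002, 0.0002], [-0.0002, -0.0]]
[ 0.422  -0.2943] 0.0896 [[0.0003, 0.0004], [0.0002, -0.0012], [-0.0004, 0.0005], [-0.0, 0.0003]]
```

```bash
cat >> h.py <<'E'
from scipy.spatial.transform import Rotation as Rn
def quat(psi,tilt=0.0):
    c,s=np.cos(psi),np.sin(psi)
    R=np.array([[c,0,-s],[s,0,c],[0,-1,0]])
    # tilt about tool x
    q=(Rn.from_matrix(R)*Rn.from_euler("x",tilt)).as_quat()
    return [q[3],q[0],q[1],q[2]]
def holefit(im,z,p,cam="top",verbose=True):
    c,s=np.cos(p[2]),np.sin(p[2]); R=np.array([[c,-s],[s,c]]); out=[];loc=[]
    for a in(.017,-.017):
        for b in(.106,-.106):
            q=proj(cam,[*(R@[a,b]+p[:2]),z])[0]
            for it in range(3):
                i,j=np.round(q).astype(int)
                g=im[j-3:j+4,i-3:i+4].astype(float).mean(2); wv=np.clip(np.percentile(g,75)-10-g,0,None)
                yy,xx=np.mgrid[j-3:j+4,i-3:i+4]; wv=wv*(np.hypot(xx-q[0],yy-q[1])<3.2)
                q=np.array([(wv*xx).sum()/wv.sum(),(wv*yy).sum()/wv.sum()])
            out.append(px2plane(cam,q,z)[0,:2]); loc.append([a,b])
    out=np.array(out);loc=np.array(loc); c0=out.mean(0); H=loc.T@(out-c0); yaw=np.arctan2(H[0,1]-H[1,0],H[0,0]+H[1,1])
    cc,ss=np.cos(yaw),np.sin(yaw); res=(out-c0)@np.array([[cc,-ss],[ss,cc]])-loc
    if verbose: print("holes",np.round(c0,4),round(yaw,4),np.round(res*1000,1).tolist())
    return np.r_[c0,yaw],res
def st(): 
    s=monitor.read_state(); print("t",round(s["time"],2),"ee",np.round(s["ee_pos"],4),"F",np.round(s["force"],1),"M",np.round(s["wrist_torque"],2),"gap",round(float(s["finger_gap"]),4)); return s
E
python3 - <<'E'
from h import *
def t(n,p,psi,tilt=0):
    j=solver.ik(p,quat(psi,tilt)); print(n,None if j is None else np.round(j,2))
for d in(0,np.pi):
    t("bal",[.4545,.0075,.027],-.06+d); t("up",[.4545,.0075,.15],-.06+d); t("stand",[.5865,-.2016,.15],-.017+d); t("stand",[.5865,-.2016,.043],-.017+d); t("deck",[.422,-.295,.03],.09+d)
    t("bot1",[.58,.47,.035],np.pi/2+d);t("bot1up",[.5,.47,.12],np.pi/2+d)
    for tl in(-1.2,-.8,-.4,.4,.8,1.2): t(("bot1up",tl),[.55,.47,.15],np.pi/2+d,tl)
E
```

```text
bal [-0.11  0.88 -0.02  2.21  0.27  0.05 -0.45]
up [ 0.08  0.63 -0.31  2.14  0.44  0.43 -0.64]
stand [ 0.47  0.8  -0.4   1.65  0.41  0.77 -0.12]
stand [ 0.41  0.95 -0.28  1.7   0.44  0.56 -0.15]
deck [ 0.63  0.89 -0.18  2.03  0.56  0.27  0.06]
bot1 [-0.52  1.13 -0.53  1.24  0.61  0.93  0.41]
bot1up [-0.4   1.05 -0.94  1.43  0.9   1.11  0.08]
('bot1up', -1.2) [-0.71  1.23 -0.83  1.96  2.09  1.83 -1.12]
('bot1up', -0.8) [-0.52  1.11 -1.04  1.85  1.86  1.5  -0.79]
('bot1up', -0.4) [-1.22  0.91  0.59  1.66 -0.38  0.41  1.01]
('bot1up', 0.4) [-0.38  1.25 -1.03  0.82  0.61  1.63  0.52]
('bot1up', 0.8) None
('bot1up', 1.2) None
bal [-0.17  0.89  0.08  2.21 -0.94  0.08 -2.38]
up [-0.39  0.67  0.44  2.16 -0.67  0.44 -2.62]
stand [ 0.03  0.83  0.43  1.67 -0.47  0.75 -2.48]
stand [ 0.06  0.98  0.36  1.72 -0.59  0.56 -2.37]
deck [ 0.43  0.9   0.15  2.04 -0.52  0.24 -2.01]
bot1 [-1.01  1.18  0.65  1.28 -0.78  0.93 -1.77]
bot1up [-1.    0.93  0.36  1.47 -0.4   0.81 -2.07]
('bot1up', -1.2) None
('bot1up', -0.8) None
('bot1up', -0.4) [-0.65  1.12 -0.03  0.85 -0.21  1.49 -2.19]
('bot1up', 0.4) [-1.15  0.88  0.45  1.66 -0.07  0.4  -2.4 ]
('bot1up', 0.8) [-1.08  0.89  0.02  1.89  1.68  0.67  2.09]
('bot1up', 1.2) [-0.82  1.15 -0.62  1.96  2.02  1.66  1.91]
```

Run:
```python
from h import *
q=quat(-.0608)
r.release()
r.reach([.4544,.0075,.15],q); st()
im,d=cams.get_image("top"); cv2.imwrite("pics/t1.png",im)
r.line_to([.4544,.0075,.029],q,v=.12,f_stop=15); st()
r.grab(); st()
r.line_to([.4544,.0075,.15],v=.1); st()
r.reach([.5865,-.2016,.15],quat(-.017)); st()
im,d=cams.get_image("top"); cv2.imwrite("pics/t2.png",im); np.save("t2.npy",d)
cv2.imwrite("pics/t2c.png",cv2.resize(im[160:260,300:460],None,fx=5,fy=5,interpolation=cv2.INTER_CUBIC))
im,d=cams.get_image("side"); cv2.imwrite("pics/s2c.png",cv2.resize(im[110:240,270:420],None,fx=4.5,fy=4.5,interpolation=cv2.INTER_CUBIC))
```

```text
t 3.62 ee [0.4547 0.0065 0.15  ] F [-0.4 -1.  -0.7] M [ 0.   -0.09  0.01] gap 0.0881
t 4.83 ee [0.4547 0.0075 0.0294] F [ 0.2  0.  -0.3] M [-0.05 -0.08  0.02] gap 0.0877
t 6.13 ee [0.4544 0.0075 0.029 ] F [-0.3  0.2 -0. ] M [-0.   -0.08  0.02] gap 0.0005
t 7.49 ee [0.4541 0.0075 0.1496] F [-0.3  0.7 -0.3] M [-0.02 -0.08  0.02] gap 0.0006
t 8.47 ee [ 0.586  -0.199   0.1497] F [ 0.2 -0.2  0.6] M [-0.01 -0.09 -0.04] gap 0.0007
```

View pics/t2c.png

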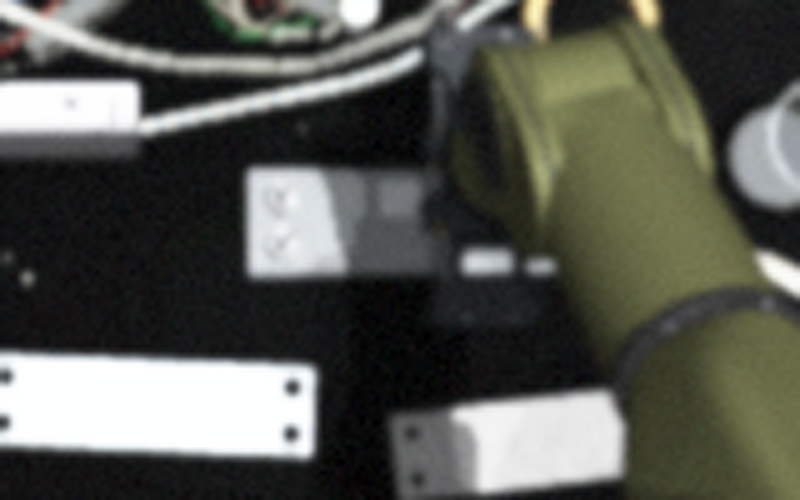

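View pics/s2c.png

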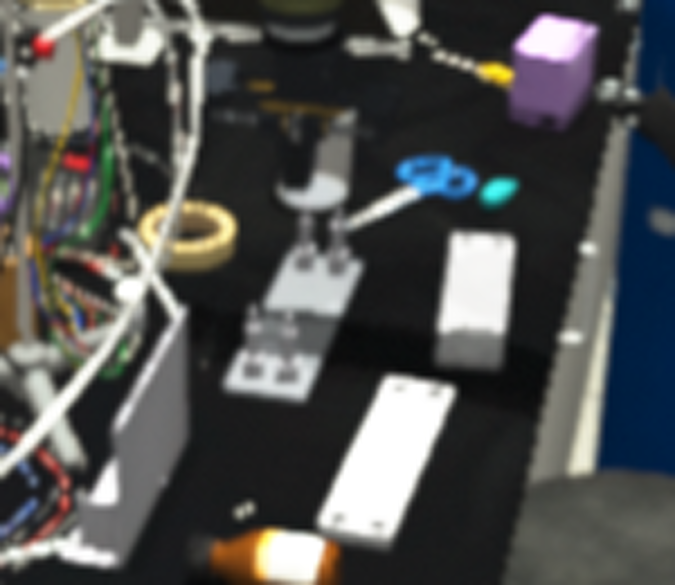

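Run:
```python
from h import *
print(proj("side",[[.586,-.199,.15],[.586,-.199,.125]]),proj("top",[[.586,-.199,.15],[.4547,.0065,.15]]))
im=cv2.imread("pics/t1.png"); cv2.imwrite("pics/t1c.png",cv2.resize(im[160:290,250:430],None,fx=4.4,fy=4.4,interpolation=cv2.INTER_CUBIC))
s=cams.get_image("side")[0]; cv2.imwrite("pics/s3.png",s)
C=cloud("top",np.load("t2.npy")); 
C2=C[165:235,380:420]; print(np.round(C2[::10,::8,2],3))
```

```text
[[335.99532097 152.63308665]
 [335.8898984  157.77247312]] [[390.2252802  199.36323608]
 [330.11584209 239.89709366]]
[[ 0.316  0.263  0.263  0.264 -0.001]
 [-0.009  0.234  0.502  0.524  0.519]
 [-0.001  0.242  0.479  0.545  0.542]
 [ 0.012  0.312  0.401  0.527  0.557]
 [ 0.006  0.246  0.312  0.506  0.565]
 [ 0.011  0.241  0.262  0.264  0.559]
 [ 0.001  0.256 -0.003  0.002 -0.   ]]
```

View pics/t1c.png

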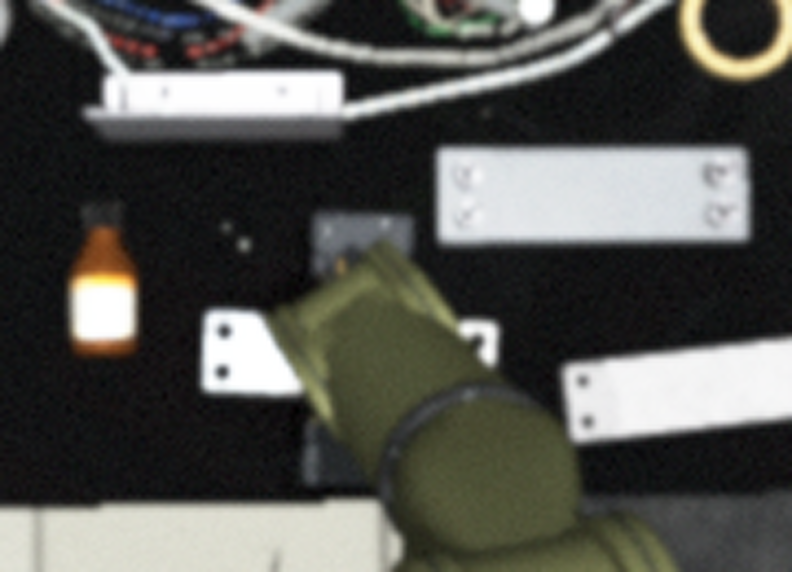

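View pics/s3.png

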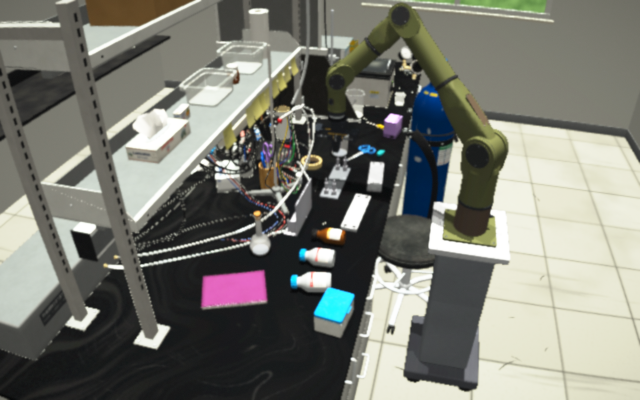

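Run:
```python
from h import *
im=cv2.imread("pics/t2.png"); print(holefit(im,.014,[.4545,.0075,-.06])[0])
C=cloud("top",np.load("t2.npy")); z=C[230:251,300:364,2]; print(np.round(np.nanmedian(z),4))
f=rect_fit("top",im,[296,230,364,250],.014); print({k:np.round(v,4) for k,v in f.items() if k!="W"})
cv2.imwrite("pics/t2d.png",cv2.resize(im[220:260,285:375],None,fx=8,fy=8,interpolation=cv2.INTER_CUBIC))
st(); s=cams.get_image("side")[0]; cv2.imwrite("pics/s4.png",cv2.resize(s[100:180,300:380],None,fx=7,fy=7,interpolation=cv2.INTER_CUBIC))
```

```text
holes [0.4544 0.0075] -0.0608 [[0.2, -0.0], [0.2, -0.1], [-0.2, 0.2], [-0.2, -0.0]]
[ 0.45435351  0.00749305 -0.06081927]
0.0127
{'cen': array([0.4544, 0.0075]), 'rect': array([0.4544, 0.0078]), 'size': array([0.2468, 0.0699]), 'yaw': np.float64(-0.0616), 'yaw_rect': np.float32(-0.062), 'thr': np.float64(136.0)}
t 8.62 ee [ 0.5864 -0.1988  0.1502] F [ 1.  -0.2  0.1] M [-0.04 -0.1   0.01] gap 0.0003
```

View pics/t2d.png

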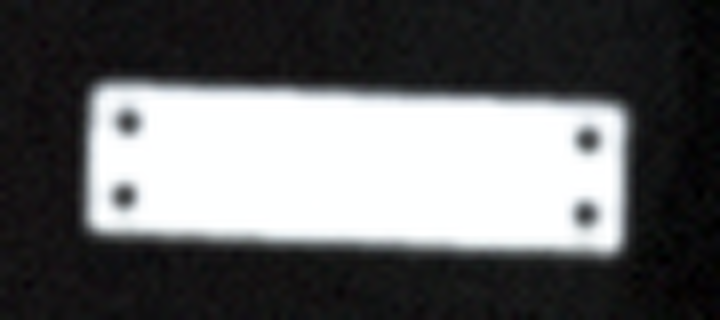

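View pics/s4.png

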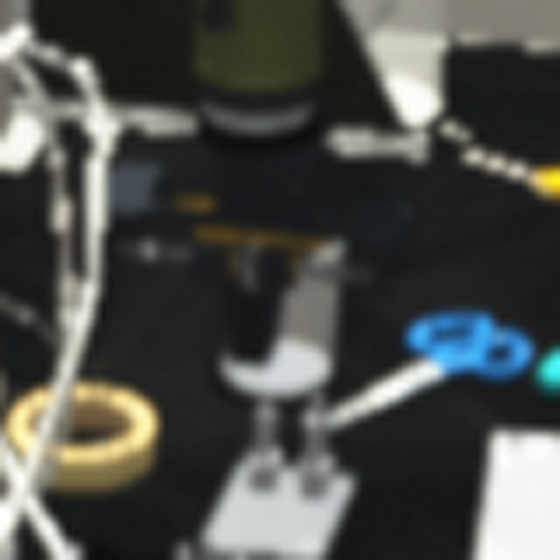

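Closing on the ballast missed. The plate hasn't moved at all, and the side view puts the fingertip around row 151, about 3 cm higher than I assumed. I'll touch the table at a free spot to find the true tip height.

Run:
```python
from h import *
print(px2plane("top",[[274,188],[329,188],[274,175],[329,175]],.14).round(3).tolist())
q=quat(0)
r.line_to([.54,-.02,.15],q,v=.25); st()
im,d=cams.get_image("side");cv2.imwrite("pics/s5.png",cv2.resize(im[120:260,280:400],None,fx=5,fy=5,interpolation=cv2.INTER_CUBIC))
print(proj("side",[[.54,-.02,.15],[.54,-.02,.125],[.54,-.02,0]]))
r.line_to([.54,-.02,.05],v=.2)
print(r.line_to([.54,-.02,-.015],v=.03,f_stop=6)); st()
im,d=cams.get_image("side");cv2.imwrite("pics/s6.png",cv2.resize(im[120:260,280:400],None,fx=5,fy=5,interpolation=cv2.INTER_CUBIC))
r.line_to([.54,-.02,.12],v=.2)
```

```text
[[0.635, 0.193, 0.14], [0.631, 0.006, 0.14], [0.68, 0.193, 0.14], [0.675, 0.005, 0.14]]
t 9.57 ee [ 0.5403 -0.0217  0.15  ] F [-0.3 -0.3  0.6] M [-0.08 -0.11  0.05] gap 0.0004
[[337.38305525 174.8204252 ]
 [337.25824795 180.21317374]
 [336.65278508 206.1080228 ]]
True
t 11.96 ee [ 0.54   -0.02   -0.0073] F [-0.8 -0.3  6. ] M [-0.06 -0.01 -0.03] gap 0.0004
```

View pics/s5.png

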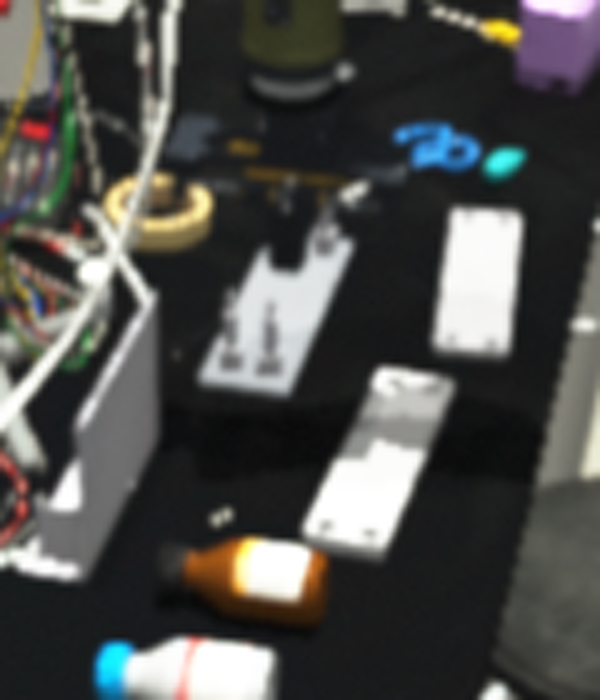

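View pics/s6.png

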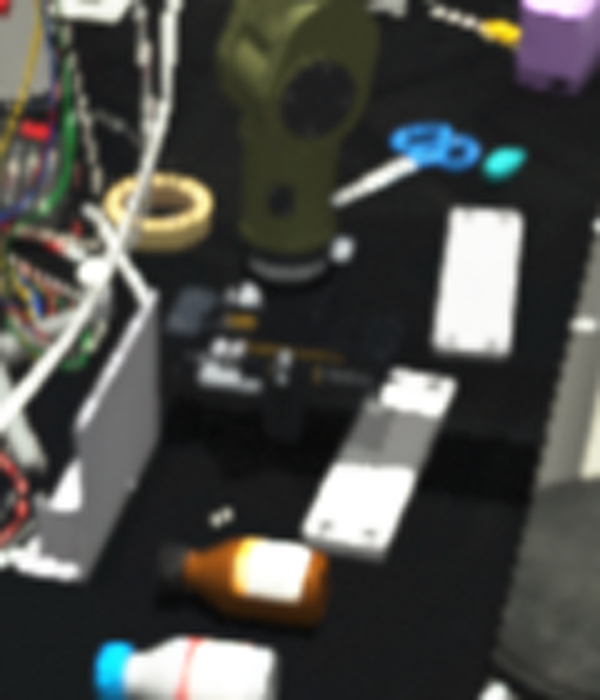

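The table contact came at TCP z = -0.007, so the tips are really about 7 mm above the TCP rather than 25 mm ahead of it. The xy position agrees: the tip shows at px (336.6,207) and I predicted (336.7,206). From here on I'll plan using tip heights measured from this contact.

```bash
cat >> h.py <<'E'
OFF=.007   # tip_z = ee_z + OFF
def P(x,y,tip): return [x,y,tip-OFF]
E
python3 - <<'E'
from h import *
q=quat(-.0608)
print(solver.ik(P(.4544,.0075,.003),q))
r.release()
r.line_to(P(.4544,.0075,.12),q,v=.2)
print(r.line_to(P(.4544,.0075,.003),q,v=.1,f_stop=8)); st()
r.grab(); s=st()
if s["finger_gap"]>.05:
    r.line_to(P(.4544,.0075,.11),v=.15); st()
    r.reach(P(.5865,-.2016,.11),quat(-.017)); r.hold(.4); st()
im,d=cams.get_image("top"); cv2.imwrite("pics/t3.png",im); np.save("t3.npy",d)
cv2.imwrite("pics/t3c.png",cv2.resize(im[160:260,300:460],None,fx=5,fy=5,interpolation=cv2.INTER_CUBIC))
im,d=cams.get_image("side"); cv2.imwrite("pics/s7.png",im);cv2.imwrite("pics/s7c.png",cv2.resize(im[110:240,270:420],None,fx=4.5,fy=4.5,interpolation=cv2.INTER_CUBIC))
E
```

```text
[ 0.54752804  1.31731635 -1.25845504  2.17601811  1.53066653  1.17308709
 -1.64108133]Traceback (most recent call last):
  File "<stdin>", line 6, in <module>
rig.Unreachable: the arm cannot follow that straight line within its joint ranges
```

Run:
```python
from h import *
st(); print(np.round(monitor.read_state()["q"],2))
def tq(psi,ty):
    a=quat(psi); R=Rn.from_euler("y",ty)*Rn.from_quat([a[1],a[2],a[3],a[0]]); b=R.as_quat(); return [b[3],b[0],b[1],b[2]]
for psi in(-.0608,-.0608+np.pi):
  for ty in(-.2,-.1,-.05,0,.05,.1):
    for tip in(.12,.06,.03,.006):
        j=solver.ik(P(.4544,.0075,tip),tq(psi,ty)); print(round(psi,2),ty,tip,None if j is None else np.round(j,2))
```

```text
t 14.72 ee [0.4559 0.0075 0.1132] F [ 0.4 -0.2 -0.3] M [-0.04 -0.13 -0.02] gap 0.0883
[ 0.06  0.7  -0.28  2.17  0.57  0.34 -0.76]
-0.06 -0.2 0.12 [ 0.55  0.99 -1.25  2.34  1.54  0.99 -1.81]
-0.06 -0.2 0.06 [ 0.53  1.16 -1.26  2.37  1.71  1.11 -1.91]
-0.06 -0.2 0.03 [ 0.53  1.25 -1.26  2.37  1.78  1.18 -1.94]
-0.06 -0.2 0.006 [ 0.53  1.33 -1.26  2.37  1.83  1.23 -1.95]
-0.06 -0.1 0.12 [-0.07  0.68 -0.09  2.27  0.68  0.12 -0.87]
-0.06 -0.1 0.06 [ 0.54  1.16 -1.26  2.27  1.54  1.08 -1.74]
-0.06 -0.1 0.03 [ 0.54  1.24 -1.26  2.27  1.62  1.14 -1.77]
-0.06 -0.1 0.006 [ 0.54  1.31 -1.26  2.27  1.67  1.18 -1.79]
-0.06 -0.05 0.12 [ 0.01  0.69 -0.2   2.22  0.62  0.24 -0.81]
-0.06 -0.05 0.06 [-0.    0.82 -0.19  2.25  1.37  0.15 -1.55]
-0.06 -0.05 0.03 [ 0.55  1.24 -1.26  2.23  1.54  1.13 -1.69]
-0.06 -0.05 0.006 [ 0.55  1.31 -1.26  2.22  1.6   1.17 -1.71]
-0.06 0 0.12 [ 0.06  0.7  -0.28  2.17  0.57  0.34 -0.76]
-0.06 0 0.06 [-0.04  0.82 -0.13  2.2   0.67  0.15 -0.85]
-0.06 0 0.03 [-0.09  0.89 -0.05  2.21  0.72  0.06 -0.9 ]
-0.06 0 0.006 [ 0.26  1.01 -0.62  2.19  1.51  0.51 -1.66]
-0.06 0.05 0.1
[... 1173 characters left out ...]
0.68]
3.08 0 0.12 [ 0.06  0.7  -0.28  2.17  0.57  0.34 -0.76]
3.08 0 0.06 [ 0.27  0.89 -0.63  2.19  1.25  0.51  1.7 ]
3.08 0 0.03 [ 0.05  0.9  -0.28  2.2   1.29  0.22  1.67]
3.08 0 0.006 [ 0.    0.94 -0.2   2.2   1.55  0.16  1.42]
3.08 0.05 0.12 [-0.37  0.76  0.42  2.14 -0.72  0.44 -2.57]
3.08 0.05 0.06 [ 0.38  0.96 -0.84  2.13  1.19  0.71  1.76]
3.08 0.05 0.03 [ 0.34  1.01 -0.77  2.14  1.28  0.66  1.69]
3.08 0.05 0.006 [ 0.12  0.97 -0.39  2.15  1.22  0.33  1.75]
3.08 0.1 0.12 [-0.39  0.78  0.47  2.1  -0.69  0.53 -2.59]
3.08 0.1 0.06 [ 0.44  1.03 -0.97  2.08  1.15  0.85  1.81]
3.08 0.1 0.03 [ 0.41  1.07 -0.91  2.09  1.22  0.81  1.76]
3.08 0.1 0.006 [ 0.39  1.1  -0.86  2.09  1.28  0.77  1.73]
```

Run:
```python
from h import *
q=quat(-.0608)
j=np.array(solver.ik(P(.4544,.0075,.003),q)); print(j.round(2))
k=j.copy(); k[1]-=.2
r.movej(list(k)); st()
r.line_to(P(.4544,.0075,.09),q,v=.15); st(); print(np.round(monitor.read_state()["q"],2))
try:
    print(r.line_to(P(.4544,.0075,.003),q,v=.08,f_stop=8)); st(); print(np.round(monitor.read_state()["q"],2))
except r.Unreachable as e: print(e)
```

```text
[ 0.37  1.09 -0.83  2.18  1.52  0.72 -1.66]
t 15.62 ee [ 0.512  -0.0153  0.0865] F [-0.8 -0.5 -0.2] M [0.05 0.06 0.05] gap 0.0879
t 16.18 ee [0.455  0.0073 0.0831] F [-0.1  0.3 -0.4] M [-0.05 -0.02 -0.01] gap 0.0885
[ 0.4   0.9  -0.89  2.17  1.21  0.71 -1.41]
False
t 17.42 ee [ 0.4546  0.0076 -0.0037] F [-0.1  0.5 -0. ] M [ 0.   -0.06  0.  ] gap 0.0877
[ 0.34  1.07 -0.78  2.19  1.52  0.66 -1.66]
```

Run:
```python
from h import *
r.grab(); s=st()
if s["finger_gap"]>.05:
    r.line_to(P(.4544,.0075,.11),v=.12); st()
    try: r.line_to(P(.5865,-.2016,.11),quat(-.017),v=.2)
    except r.Unreachable: print("reach"); r.reach(P(.5865,-.2016,.11),quat(-.017))
    r.hold(.4); st()
im,d=cams.get_image("top"); cv2.imwrite("pics/t3.png",im); np.save("t3.npy",d)
cv2.imwrite("pics/t3c.png",cv2.resize(im[160:260,300:460],None,fx=5,fy=5,interpolation=cv2.INTER_CUBIC))
im,d=cams.get_image("side"); cv2.imwrite("pics/s7.png",im);cv2.imwrite("pics/s7c.png",cv2.resize(im[110:240,270:420],None,fx=4.5,fy=4.5,interpolation=cv2.INTER_CUBIC))
```

```text
t 17.93 ee [ 0.454   0.0075 -0.0039] F [-0.8 -0.4  3.7] M [-0.04  0.31 -0.04] gap 0.0614
t 18.98 ee [0.454  0.0072 0.1024] F [-0.3  0.1 -5.5] M [-0.02 -0.06 -0.01] gap 0.0612
t 20.76 ee [ 0.5865 -0.2014  0.1031] F [-0.1  0.  -4.9] M [-0.06 -0.11  0.02] gap 0.0615
```

View pics/t3c.png

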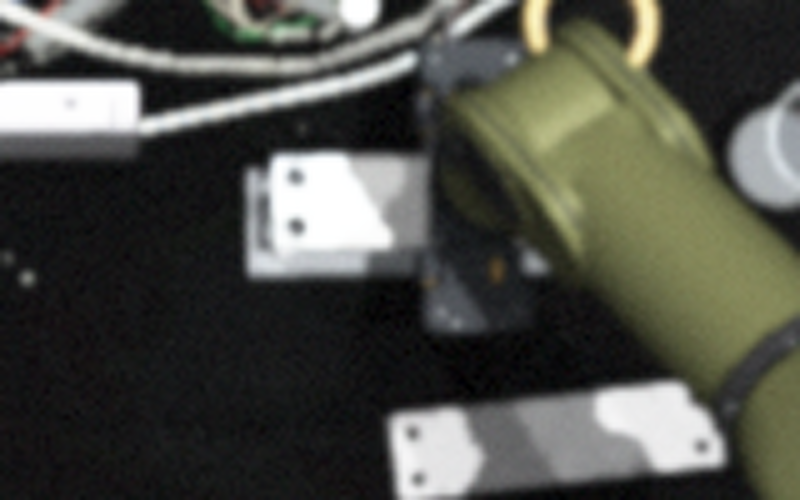

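View pics/s7c.png

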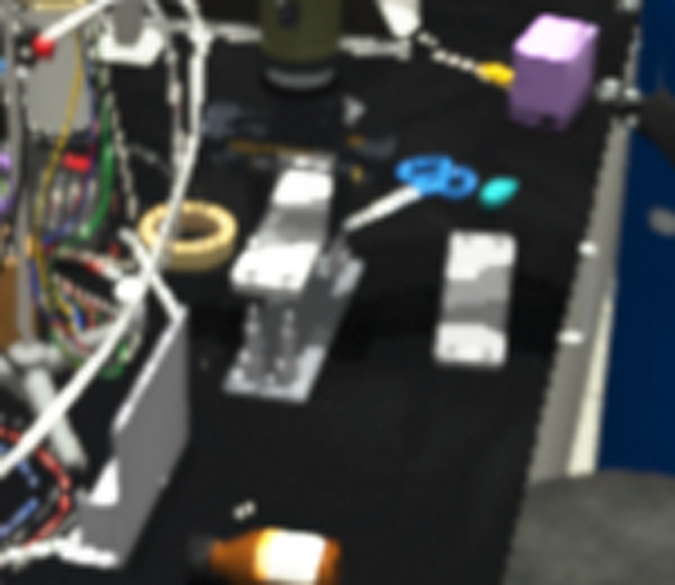

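The ballast is held (gap 61.4 mm). Its +y-end holes show at about px (359,195) and (359,205), so I'll compare them with where the posts should be.

```bash
cat >> h.py <<'E'
def holes2(im,z,p,sy=1,hx=.017):
    c,s=np.cos(p[2]),np.sin(p[2]); R=np.array([[c,-s],[s,c]]); out=[]
    for a in(.017,-.017):
        q=proj("top",[*(R@[a,sy*.106]+p[:2]),z])[0]
        for it in range(4):
            i,j=np.round(q).astype(int)
            g=im[j-3:j+4,i-3:i+4].astype(float).mean(2); wv=np.clip(np.percentile(g,75)-10-g,0,None)
            yy,xx=np.mgrid[j-3:j+4,i-3:i+4]; wv=wv*(np.hypot(xx-q[0],yy-q[1])<3.2)
            q=np.array([(wv*xx).sum()/wv.sum(),(wv*yy).sum()/wv.sum()])
        out.append((q,px2plane("top",q,z)[0,:2]))
    w=np.array([o[1] for o in out]); m=w.mean(0); d=w[0]-w[1]; yaw=np.arctan2(d[1],d[0])
    return np.array([o[0] for o in out]),m,yaw,np.linalg.norm(d)
E
python3 - <<'E'
from h import *
im=cv2.imread("pics/t3.png"); S=np.array([.5865,-.2016,-.017])
px,m,yaw,l=holes2(im,.121,S); print(px.round(2),m.round(4),round(yaw,4),round(l,4))
e=S[:2]+.106*np.array([-np.sin(S[2]),np.cos(S[2])]); print("expected",e.round(4),"err",(m-e).round(4))
d=np.load("t3.npy"); C=cloud("top",d); print(np.nanmedian(C[195:206,361:368,2]))
# edge line fit of left part of plate: top and bottom edges for yaw
# post tips of stand at start
T=cv2.imread("pics/top0.png")
v=cv2.resize(T[188:222,342:430],None,fx=8,fy=8,interpolation=cv2.INTER_CUBIC)
for S in([.5865,-.2016,-.017],[.5863,-.2006,-.017]):
    c,s=np.cos(S[2]),np.sin(S[2]); R=np.array([[c,-s],[s,c]])
    for a in(.017,-.017):
        for b in(.106,-.106):
            for z,col in((.083,(0,0,255)),(.064,(0,255,0)),(.010,(255,0,0))):
                q=(proj("top",[*(R@[a,b]+S[:2]),z])[0]-[342,188]+.5)*8-.5
                cv2.circle(v,tuple(int(x) for x in q.round()),3,col,-1 if S[0]==.5865 else 1)
cv2.imwrite("pics/ov.png",v)
E
```

```text
[[358.64 194.83]
 [358.81 204.85]] [ 0.5901 -0.0958] -0.0155 0.0347
expected [ 0.5883 -0.0956] err [ 0.0018 -0.0001]
0.11977987824149894
```

View pics/ov.png

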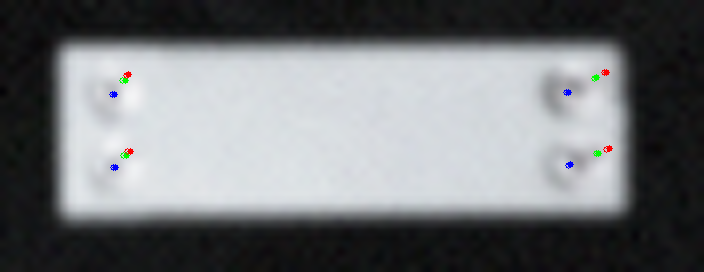

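Run:
```python
from h import *
im=cv2.imread("pics/side0.png"); a=np.array([315,145]);k=10
v=cv2.resize(im[145:205,315:365],None,fx=k,fy=k,interpolation=cv2.INTER_CUBIC)
for S,col in(([.5865,-.2016,-.017],(0,0,255)),([.5845,-.2016,-.017],(0,255,0))):
    c,s=np.cos(S[2]),np.sin(S[2]); R=np.array([[c,-s],[s,c]])
    Q=lambda x,y,z:tuple(int(t) for t in (((proj("side",[*(R@[x,y]+S[:2]),z])[0]-a+.5)*k-.5).round()))
    cv2.polylines(v,[np.array([Q(.039,.131,.01),Q(-.039,.131,.01),Q(-.039,-.131,.01),Q(.039,-.131,.01)])],True,col,1)
    for x in(.017,-.017):
        for y in(.106,-.106):
            cv2.line(v,Q(x,y,.01),Q(x,y,.083),col,1)
cv2.imwrite("pics/ov2.png",v)
```

```text
(no output)
```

View pics/ov2.png

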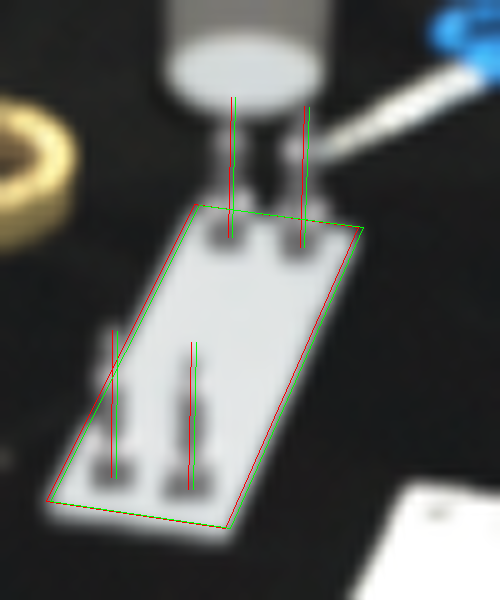

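Run:
```python
from h import *
im=cv2.imread("pics/s7.png"); a=np.array([310,135]);k=10
v=cv2.resize(im[135:195,310:365],None,fx=k,fy=k,interpolation=cv2.INTER_CUBIC)
for S,col in(([.5865,-.2016,-.017],(0,0,255)),([.5883,-.2016,-.017],(0,255,0))):
    c,s=np.cos(S[2]),np.sin(S[2]); R=np.array([[c,-s],[s,c]])
    Q=lambda x,y,z:tuple(int(t) for t in (((proj("side",[*(R@[x,y]+S[:2]),z])[0]-a+.5)*k-.5).round()))
    cv2.polylines(v,[np.array([Q(.031,.12,.121),Q(-.031,.12,.121),Q(-.031,-.12,.121),Q(.031,-.12,.121)])],True,col,1)
    for x in(.017,-.017):
        cv2.circle(v,Q(x,.106,.121),3,col,-1)
        cv2.line(v,Q(x,.106,.01),Q(x,.106,.083),col,1)
cv2.imwrite("pics/ov3.png",v)
```

```text
(no output)
```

View pics/ov3.png

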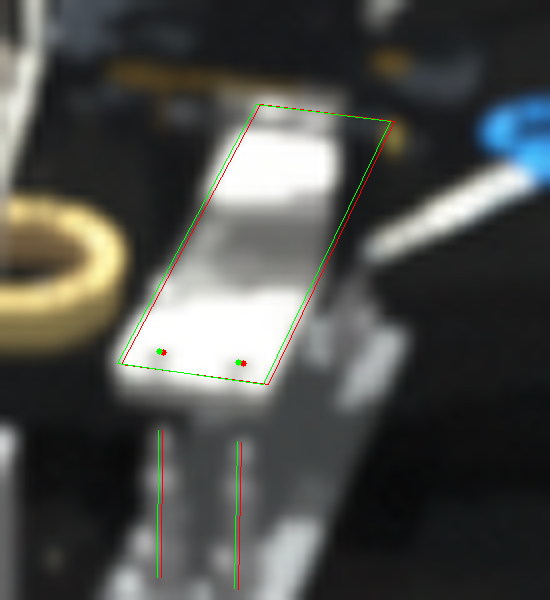

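Seen from the side, plate and posts share the same offset, so they line up to about 1 mm. I'll lower slowly with a force stop.

Run:
```python
from h import *
x,y=.5860,-.2016; q=quat(-.017)
r.line_to(P(x,y,.090),q,v=.1); st()
print(r.line_to(P(x,y,.060),q,v=.04,f_stop=5)); s=st()
```

```text
t 21.21 ee [ 0.585  -0.2017  0.0816] F [ 0.1 -0.1 -4.2] M [-0.08 -0.1  -0.03] gap 0.0616
False
t 22.11 ee [ 0.5862 -0.2015  0.0532] F [-0.2  0.3 -4.9] M [-0.05 -0.05 -0.  ] gap 0.0619
```

Run:
```python
from h import *
x,y=.5860,-.2016; q=quat(-.017)
print(r.line_to(P(x,y,.028),q,v=.04,f_stop=4)); s=st()
r.hold(.2); st()
```

```text
True
t 22.75 ee [ 0.5856 -0.2017  0.026 ] F [-0.3 -0.2  3.8] M [-0.09 -0.06  0.01] gap 0.0617
t 22.95 ee [ 0.5856 -0.2017  0.026 ] F [-0.   0.2  6.2] M [-0.07 -0.1   0.06] gap 0.0615
```

Run:
```python
from h import *
q=quat(-.017); x,y=.5860,-.2016
r.release(); st()
r.line_to(P(x,y,.15),q,v=.2)
r.reach(P(.45,-.02,.2),quat(0)); st()
im,d=cams.get_image("top"); cv2.imwrite("pics/t4.png",im); np.save("t4.npy",d)
cv2.imwrite("pics/t4c.png",cv2.resize(im[165:275,310:460],None,fx=5,fy=5,interpolation=cv2.INTER_CUBIC))
print(holefit(im,.010,[.422,-.295,.09])[0])
C=cloud("top",d); print(np.nanmedian(C[202:210,370:405,2]))
f=rect_fit("top",im,[350,195,420,215],.044,thr=215); print({k:np.round(v,4) for k,v in f.items() if k!="W"})
im,d=cams.get_image("side"); cv2.imwrite("pics/s8.png",im);cv2.imwrite("pics/s8c.png",cv2.resize(im[135:215,305:395],None,fx=7,fy=7,interpolation=cv2.INTER_CUBIC))
```

```text
t 23.52 ee [ 0.584  -0.2021  0.0248] F [-0.8 -0.8  0. ] M [-0.09 -0.12  0.04] gap 0.088
t 25.18 ee [ 0.4508 -0.021   0.1924] F [ 0.4  0.  -0.2] M [-0.07 -0.08 -0.04] gap 0.0882h.py:108: RuntimeWarning: invalid value encountered in scalar divide
  q=np.array([(wv*xx).sum()/wv.sum(),(wv*yy).sum()/wv.sum()])
h.py:105: RuntimeWarning: invalid value encountered in cast
  i,j=np.round(q).astype(int)
h.py:106: RuntimeWarning: overflow encountered in scalar subtract
  g=im[j-3:j+4,i-3:i+4].astype(float).mean(2); wv=np.clip(np.percentile(g,75)-10-g,0,None)
Traceback (most recent call last):
  File "h.py", line 106, in holefit
    g=im[j-3:j+4,i-3:i+4].astype(float).mean(2); wv=np.clip(np.percentile(g,75)-10-g,0,None)
                                                            ~~~~~~~~~~~~~^^^^^^
IndexError: index -1 is out of bounds for axis 0 with size 0
```

View pics/t4c.png

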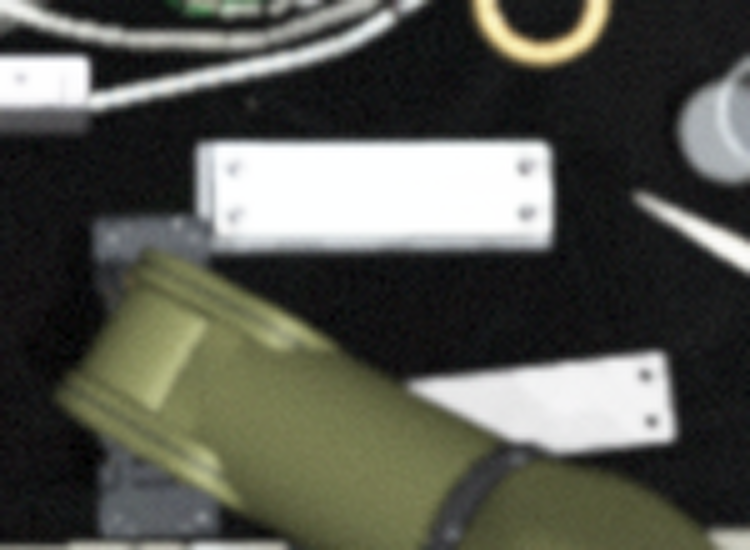

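The ballast is on the shoulders, with the slab visible as a rim around it. The deck's right-end holes are unchanged at px (439,240). Now the deck grasp.

Run:
```python
from h import *
im=cv2.imread("pics/t4.png"); C=cloud("top",np.load("t4.npy")); print(np.nanmedian(C[197:210,370:405,2]))
for I in("t4","top0"):
    im=cv2.imread(f"pics/{I}.png"); print(holes2(im,.01,[.422,-.295,.09],-1)[1:])
q=quat(.0896); x,y=.422,-.2950
def tryline(p,q,**k):
    try: return r.line_to(p,q,**k)
    except r.Unreachable: print("unreach line"); return None
r.reach(P(x,y,.10),q); st()
if tryline(P(x,y,.003),q,v=.08,f_stop=8) is None: print(np.round(monitor.read_state()["q"],2), solver.ik(P(x,y,.003),q))
else:
    st(); r.grab(); s=st()
    if s["finger_gap"]>.05: r.line_to(P(x,y,.12),q,v=.12); st()
```

```text
0.04421797526097926
(array([ 0.43143922, -0.40025547]), np.float64(0.03951799091686675), np.float64(0.03437736590814979))
(array([ 0.43147287, -0.40034176]), np.float64(0.045021392808956055), np.float64(0.03445657178939063))
t 26.37 ee [ 0.4233 -0.2936  0.0936] F [ 0.1  0.4 -0.2] M [ 0.02 -0.03 -0.01] gap 0.0882
t 27.73 ee [ 0.4223 -0.2951 -0.0036] F [-0.7 -0.1 -0.2] M [ 0.02 -0.06 -0.01] gap 0.0882
t 28.24 ee [ 0.4218 -0.2951 -0.0039] F [-0.5 -0.6  2.3] M [-0.12  0.11  0.05] gap 0.0614
t 29.37 ee [ 0.4214 -0.2949  0.1123] F [-0.2 -0.5 -2.9] M [-0.08 -0.08  0.04] gap 0.0614
```

Run:
```python
from h import *
x,y=.5860,-.2016; q=quat(-.017)
try: r.line_to(P(x,y,.12),q,v=.2)
except r.Unreachable: print("reach"); r.reach(P(x,y,.12),q)
r.line_to(P(x,y,.11),q,v=.1); r.hold(.4); s=st()
im,d=cams.get_image("top"); cv2.imwrite("pics/t5.png",im)
cv2.imwrite("pics/t5c.png",cv2.resize(im[165:265,310:460],None,fx=5,fy=5,interpolation=cv2.INTER_CUBIC))
S=np.array([x,y,-.017])
px,m,yaw,l=holes2(im,.117,S); print(px.round(2),m.round(4),round(yaw,4),round(l,4))
e=S[:2]+.106*np.array([-np.sin(S[2]),np.cos(S[2])]); print("err vs expected",(m-e).round(4))
# ballast holes pose seated (t4) at z=.044, posts poke through; rect
i4=cv2.imread("pics/t4.png")
for thr in(200,225,240):
    f=rect_fit("top",i4,[350,195,420,212],.044,thr=thr,pad=3); print({k:np.round(v,4) for k,v in f.items() if k!="W"})
im,d=cams.get_image("side"); cv2.imwrite("pics/s9.png",im);cv2.imwrite("pics/s9c.png",cv2.resize(im[135:205,305:375],None,fx=8,fy=8,interpolation=cv2.INTER_CUBIC))
```

```text
t 31.11 ee [ 0.5861 -0.2016  0.1032] F [ 0.7 -0.6 -2.8] M [-0.05 -0.1  -0.02] gap 0.0615
[[358.06 195.24]
 [358.41 205.11]] [ 0.5895 -0.0944] 0.0036 0.0343
err vs expected [0.0017 0.0012]
{'cen': array([ 0.5861, -0.2   ]), 'rect': array([ 0.585 , -0.1981]), 'size': array([0.2526, 0.0716]), 'yaw': np.float64(-0.0199), 'yaw_rect': np.float32(-0.0196), 'thr': np.int64(200)}
{'cen': array([ 0.5868, -0.2014]), 'rect': array([ 0.5863, -0.2017]), 'size': array([0.2428, 0.0654]), 'yaw': np.float64(-0.0203), 'yaw_rect': np.float32(-0.0218), 'thr': np.int64(225)}
{'cen': array([ 0.5873, -0.2016]), 'rect': array([ 0.587 , -0.2023]), 'size': array([0.2404, 0.0622]), 'yaw': np.float64(-0.0416), 'yaw_rect': np.float32(-0.0218), 'thr': np.int64(240)}
```

View pics/t5c.png

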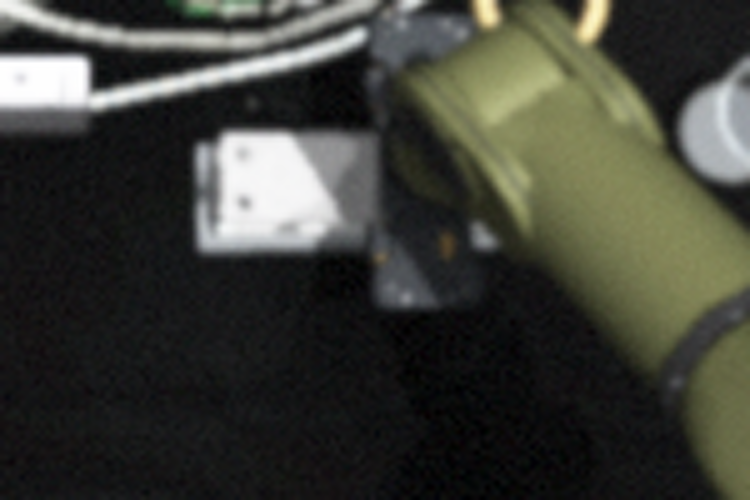

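View pics/s9c.png

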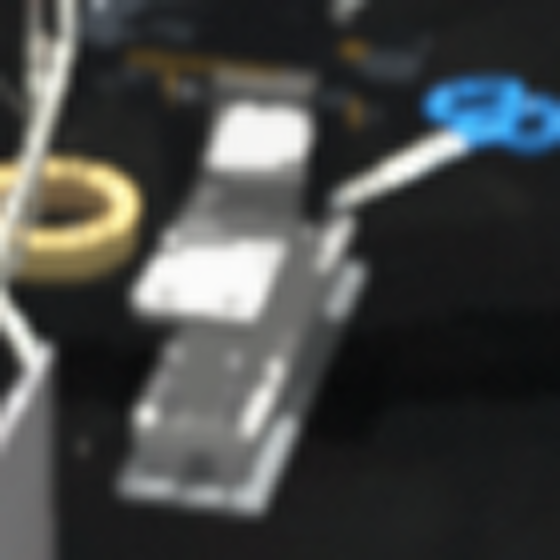

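Run:
```python
from h import *
x,y=.5860,-.2023; q=quat(-.018)
r.line_to(P(x,y,.094),q,v=.06); st()
print(r.line_to(P(x,y,.064),q,v=.03,f_stop=4)); r.hold(.1); st()
```

```text
t 31.62 ee [ 0.5856 -0.2023  0.0863] F [ 0.1 -0.3 -2.8] M [-0.06 -0.1  -0.08] gap 0.0615
True
t 32.56 ee [ 0.5857 -0.2023  0.0601] F [-0.5 -0.9  6.3] M [0.02 0.1  0.04] gap 0.0611
```

It stopped with the underside at 64.1 mm, which means seated. I'll release and check from a clear pose.

Run:
```python
from h import *
x,y=.5860,-.2023; q=quat(-.018)
r.release(); r.line_to(P(x,y,.20),q,v=.2)
r.reach(P(.50,.06,.25),quat(np.pi/2)); s=st(); print(s["q"].round(2))
im,d=cams.get_image("top"); cv2.imwrite("pics/t6.png",im); np.save("t6.npy",d)
cv2.imwrite("pics/t6c.png",cv2.resize(im[140:290,130:460],None,fx=2.4,fy=2.4,interpolation=cv2.INTER_CUBIC))
C=cloud("top",d); z=C[196:207,360:412]; ok=np.isfinite(z[...,2]); A=np.c_[z[ok][:,:2],np.ones(ok.sum())]; print("plane",np.linalg.lstsq(A,z[ok][:,2],rcond=None)[0].round(4),np.nanmedian(z[...,2]))
m=cams.cut_out("deck_plate","top"); print([(k["p"],k["bbox"]) for k in m])
im,d=cams.get_image("side"); cv2.imwrite("pics/s10.png",im); np.save("s10.npy",d);cv2.imwrite("pics/s10c.png",cv2.resize(im[135:305,270:370],None,fx=3.5,fy=3.5,interpolation=cv2.INTER_CUBIC))
```

```text
t 35.02 ee [0.5003 0.0588 0.2421] F [0.1 0.1 0.1] M [ 0.11 -0.12  0.03] gap 0.0885
[ 0.51  0.86 -1.37  1.88  0.91  1.22  0.39]
plane [-0.0046  0.0004  0.077 ] 0.0743523115240472
[(0.59, [352.8, 191.4, 422.7, 210.4])]
```

View pics/t6c.png

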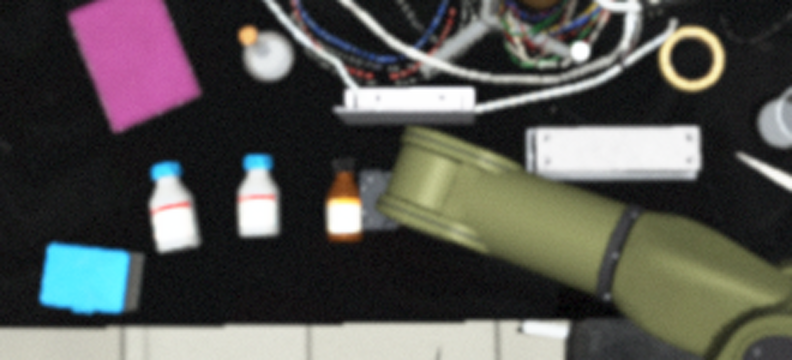

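View pics/s10c.png

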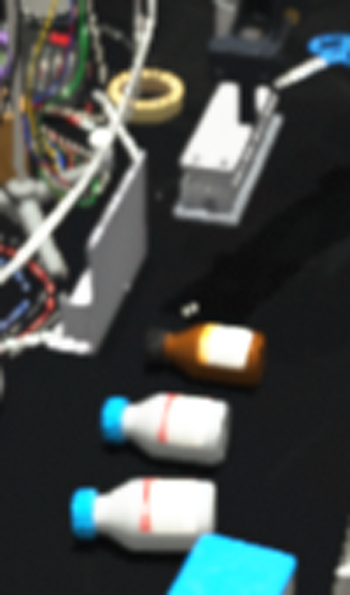

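Both plates are seated: deck top reads 74.4 mm and the fitted plane is level. Next, the bottle poses.

```bash
cat >> h.py <<'E'
def bottle_axis(im,depth,mask):
    C=cloud("top",depth); m=mask&np.isfinite(C[...,2])&(C[...,2]>.012)
    # use pixel centroid on plane z ~ axis height: silhouette
    ys,xs=np.nonzero(mask); W=px2plane("top",np.c_[xs,ys],.03)[:,:2]
    c=W.mean(0); u,sv,vt=np.linalg.svd(W-c,full_matrices=False); a=vt[0]
    if a[0]<0:a=-a
    s=(W-c)@a; n=np.array([-a[1],a[0]]); t=(W-c)@n
    # medial line: mean of t per s bin
    e=np.percentile(s,[0.3,99.7]); bins=np.linspace(e[0],e[1],11); mid=[];wid=[];sm=[]
    for i in range(10):
        k=(s>=bins[i])&(s<bins[i+1])
        if k.sum()>3: mid.append((t[k].max()+t[k].min())/2); wid.append(t[k].max()-t[k].min()+.0037); sm.append((bins[i]+bins[i+1])/2)
    pf=np.polyfit(sm,mid,1); yaw=np.arctan2(a[1],a[0])+np.arctan(pf[0])
    return c,a,n,e,pf,yaw,np.array(wid),np.nanpercentile(C[...,2][m],95)
E
python3 - <<'E'
from h import *
im=cv2.imread("pics/t6.png"); d=np.load("t6.npy")
cams.get_image("top")
for k in cams.cut_out("bottle_a","top"):
    if k["p"]<.3: continue
    c,a,n,e,pf,yaw,w,zt=bottle_axis(im,d,k["pixels"])
    cap=c+a*e[1]+n*np.polyval(pf,e[1]); base=c+a*e[0]+n*np.polyval(pf,e[0])
    print(round(k["p"],2),np.round(k["bbox"]),"base",base.round(4),"cap",cap.round(4),"L",round(e[1]-e[0],4),"yaw",round(yaw,3),"w",(w*1000).round(),"ztop",round(zt,3))
E
```

```text
0.96 [233. 209. 243. 237.] base [0.4775 0.3432] cap [0.5916 0.3413] L 0.1141 yaw -0.017 w [55. 55. 59. 59. 59. 59. 52. 37. 37. 37.] ztop 0.062
0.83 [193. 207. 212. 244.] base [0.4534 0.4627] cap [0.5839 0.4851] L 0.1324 yaw 0.17 w [64. 65. 61. 65. 65. 65. 60. 45. 45. 46.] ztop 0.066
0.57 [267. 207. 278. 238.] base [0.464  0.2134] cap [0.5849 0.2113] L 0.121 yaw -0.017 w [51. 51. 51. 52. 55. 55. 48. 33. 30. 30.] ztop 0.057
```

In order of y, the bottles are c (brown, 0.21), a (0.34) and b (0.47, yaw 0.17). The plan is to pinch each cap with a vertical tool and sweep it in an arc around its base edge so the bottle swivels upright between the pads. I'll start with a.

Run:
```python
from h import *
yaw=-.017; x,y=.584,.3415; q=quat(yaw+np.pi/2)
r.reach(P(x,y,.13),q); st()
print(r.line_to(P(x,y,.014),q,v=.1,f_stop=6)); st()
r.grab(); s=st()
# partial arc
a=np.array([np.cos(yaw),np.sin(yaw)]); h,R=.108,.030
for th in np.radians([8,16,24]):
    dx=h*np.cos(th)-R*np.sin(th)-h; dz=h*np.sin(th)+R*np.cos(th)-R
    r.line_to([x+a[0]*dx,y+a[1]*dx,.014-OFF+dz],q,v=.08); st()
im,d=cams.get_image("side"); cv2.imwrite("pics/s11.png",im);cv2.imwrite("pics/s11c.png",cv2.resize(im[200:300,270:370],None,fx=6,fy=6,interpolation=cv2.INTER_CUBIC))
```

```text
t 36.48 ee [0.5849 0.34   0.1234] F [-0.7  0.1  0.3] M [ 0.01 -0.13 -0.03] gap 0.0883
False
t 37.79 ee [0.5843 0.342  0.0079] F [-0.1  0.6  0.7] M [ 0.06 -0.13  0.03] gap 0.0879
t 38.59 ee [0.5841 0.3416 0.007 ] F [-0.1  0.7 -0.3] M [ 0.12 -0.21 -0.04] gap 0.0397
t 38.93 ee [0.5788 0.3418 0.0225] F [ 0.8  0.8 -3.3] M [ 0.06 -0.31  0.01] gap 0.0393
t 39.27 ee [0.5715 0.3422 0.0364] F [ 0.4 -1.  -2.6] M [ 0.07 -0.3  -0.02] gap 0.0393
t 39.62 ee [0.5623 0.3423 0.0491] F [-0.2 -0.8 -2.9] M [-0.04 -0.25 -0.  ] gap 0.0395
```

View pics/s11c.png

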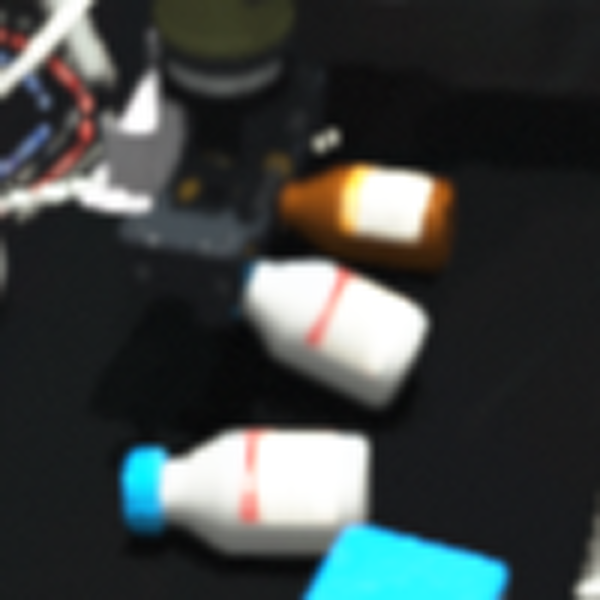

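The bottle swivels between the pads as it lifts, so I'll carry on along the arc.

Run:
```python
from h import *
yaw=-.017; x,y=.584,.3415; q=quat(yaw+np.pi/2)
a=np.array([np.cos(yaw),np.sin(yaw)]); h,R=.108,.030
for th in np.radians([36,48,60,70,80,88]):
    dx=h*np.cos(th)-R*np.sin(th)-h; dz=h*np.sin(th)+R*np.cos(th)-R
    r.line_to([x+a[0]*dx,y+a[1]*dx,.014-OFF+dz],q,v=.08); st()
im,d=cams.get_image("side"); cv2.imwrite("pics/s12.png",im);cv2.imwrite("pics/s12c.png",cv2.resize(im[190:290,280:380],None,fx=6,fy=6,interpolation=cv2.INTER_CUBIC))
```

```text
t 40.11 ee [0.5457 0.3424 0.0654] F [-0.2  0.5 -3. ] M [-0.   -0.28  0.08] gap 0.0393
t 40.55 ee [0.5261 0.3426 0.0775] F [ 0.8 -0.2 -2.8] M [ 0.05 -0.29  0.05] gap 0.0394
t 40.99 ee [0.5044 0.3428 0.0856] F [ 0.9 -0.8 -2.9] M [ 0.03 -0.25  0.02] gap 0.0395
t 41.38 ee [0.4852 0.3432 0.0887] F [-0.1  0.2 -2.1] M [ 0.06 -0.28  0.01] gap 0.0398
t 41.77 ee [0.4657 0.3435 0.0886] F [ 1.   0.2 -2.7] M [ 0.05 -0.27  0.02] gap 0.0393
t 42.12 ee [0.4503 0.3438 0.086 ] F [ 0.5 -0.8 -2.4] M [ 0.06 -0.3  -0.06] gap 0.0394
```

View pics/s12c.png

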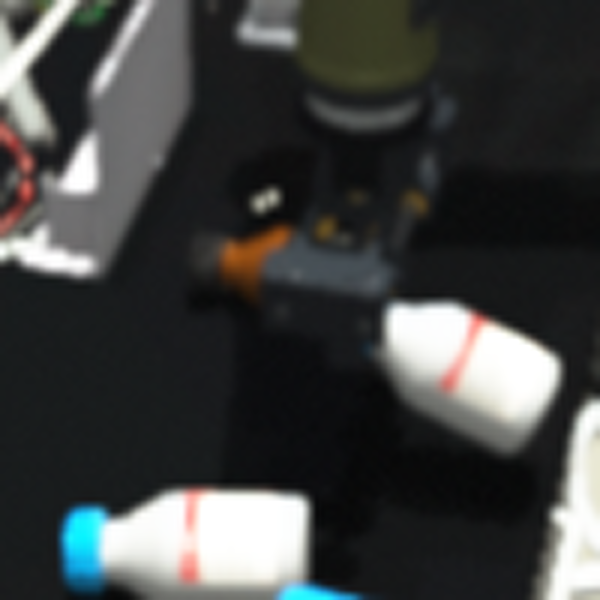

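The pads grip too stiffly. The bottle stopped at roughly 40° from horizontal and is now hanging clear of the table. The wrist can tilt for the rest, so I'll measure the angle from the silhouette first.

Run:
```python
from h import *
im=cv2.imread("pics/s12.png"); a=np.array([280,190]);k=6
v=cv2.resize(im[190:290,280:380],None,fx=k,fy=k,interpolation=cv2.INTER_CUBIC)
G=np.array([.4503,.3438,.109])
for th,col in((30,(0,0,255)),(38,(0,255,0)),(46,(255,0,0))):
    u=np.array([np.cos(np.radians(th)),0,np.sin(np.radians(th))]); B=G-.108*u
    n1=np.array([0,1,0]);n2=np.cross(u,n1)
    t=np.linspace(0,2*np.pi,30)
    ring=B+.006*u+.03*(np.cos(t)[:,None]*n1+np.sin(t)[:,None]*n2)
    ring2=B+.066*u+.03*(np.cos(t)[:,None]*n1+np.sin(t)[:,None]*n2)
    for rg in(ring,ring2): cv2.polylines(v,[((proj("side",rg)-a+.5)*k-.5).round().astype(int)],True,col,1)
cv2.imwrite("pics/ov4.png",v)
def t(p,psi,tl):
    j=solver.ik(p,quat(psi,tl)); return None if j is None else np.round(j,2)
for X in(.45,.5,.55):
    for tl in(-.3,-.6,-.8,-.9,-1.0,-1.2): print(X,tl,t([X,.342,.12],np.pi/2-.017,tl))
```

```text
0.45 -0.3 [-0.32  0.91 -0.97  2.05  1.43  0.97 -0.62]
0.45 -0.6 [-0.58  0.9  -0.75  2.24  1.77  1.09 -1.14]
0.45 -0.8 [-0.73  0.98 -0.68  2.33  1.88  1.34 -1.41]
0.45 -0.9 [-0.81  1.03 -0.63  2.37  1.9   1.45 -1.53]
0.45 -1.0 [-0.87  1.1  -0.6   2.38  1.9   1.58 -1.63]
0.45 -1.2 [-0.96  1.25 -0.56  2.39  1.86  1.84 -1.8 ]
0.5 -0.3 [-0.25  0.95 -0.98  1.94  1.41  0.99 -0.46]
0.5 -0.6 [-0.48  0.91 -0.76  2.15  1.78  1.06 -0.99]
0.5 -0.8 [-0.63  0.98 -0.67  2.25  1.93  1.28 -1.28]
0.5 -0.9 [-0.7   1.03 -0.63  2.29  1.97  1.41 -1.39]
0.5 -1.0 [-0.76  1.09 -0.59  2.31  1.99  1.54 -1.5 ]
0.5 -1.2 [-0.85  1.23 -0.53  2.33  1.99  1.8  -1.67]
0.55 -0.3 [-0.2   0.98 -0.99  1.82  1.38  1.01 -0.31]
0.55 -0.6 [-0.4   0.94 -0.78  2.05  1.78  1.04 -0.85]
0.55 -0.8 [-0.56  0.97 -0.63  2.16  1.98  1.2  -1.16]
0.55 -0.9 [-0.61  1.02 -0.61  2.2   2.03  1.34 -1.27]
0.55 -1.0 [-0.66  1.08 -0.58  2.23  2.07  1.48 -1.37]
0.55 -1.2 [-0.75  1.21 -0.52  2.25  2.1   1.74 -1.53]
```

View pics/ov4.png

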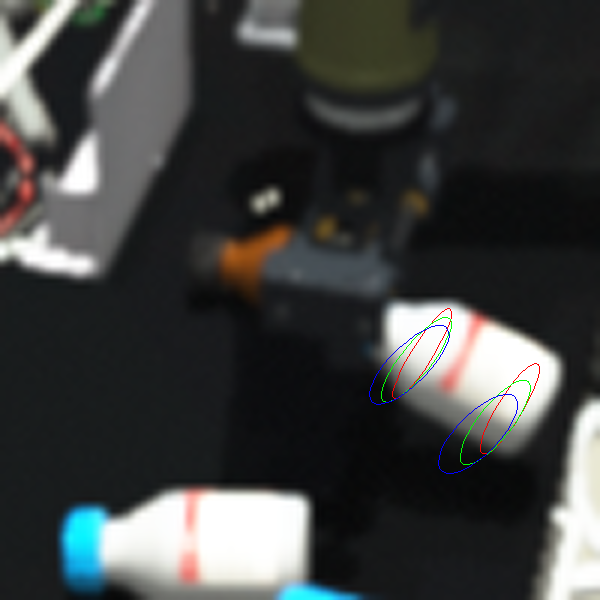

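The silhouette edges suggest θ is only about 20-25°. I'll raise, tilt the tool forward in stages and look at each one.

```bash
cat >> h.py <<'E'
def tiltpose(G,yaw,t,L=.023):
    # G grip-axis point; tool pointing dir d rotated forward by |t| along heading yaw
    d=np.array([np.sin(-t)*np.cos(yaw),np.sin(-t)*np.sin(yaw),-np.cos(t)])
    return list(np.array(G)+L*d),quat(yaw+np.pi/2,t)
E
python3 - <<'E'
from h import *
yaw=-.017; G=np.array([.50,.343,.19])
for t in(-.2,-.5,-.8,-1.05):
    p,q=tiltpose(G,yaw,t)
    try: r.line_to(p,q,v=.1)
    except r.Unreachable: print("reach",t); r.reach(p,q)
r.hold(.3); s=st(); print(s["q"].round(2))
im,d=cams.get_image("side"); cv2.imwrite("pics/s13.png",im);cv2.imwrite("pics/s13c.png",cv2.resize(im[170:290,270:390],None,fx=5,fy=5,interpolation=cv2.INTER_CUBIC))
E
```

```text
t 45.04 ee [0.5209 0.3421 0.1796] F [-0.4  0.  -1.9] M [ 0.15  1.17 -0.03] gap 0.0394
[-0.64  1.02 -0.76  2.3   1.96  1.64 -1.33]
```

View pics/s13c.png

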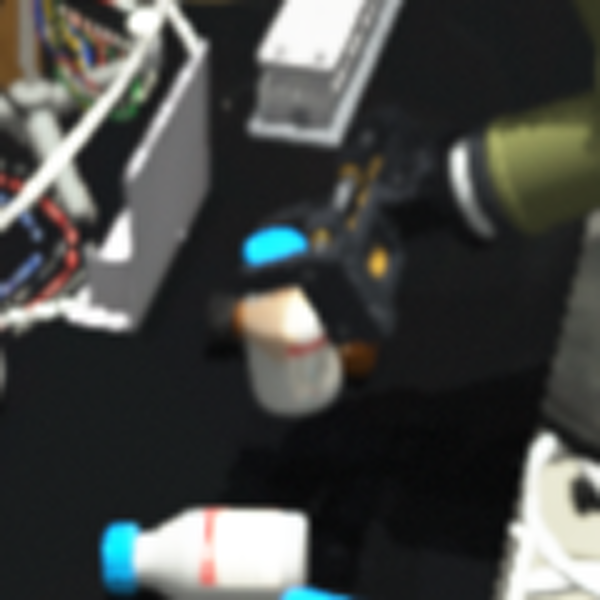

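It works: cap at crop (275,245), base at (295,390), with about 10° left. I'll tilt a little more and set it down.

Run:
```python
from h import *
yaw=-.017; G=np.array([.50,.343,.16])
p,q=tiltpose(G,yaw,-1.22); r.line_to(p,q,v=.1); r.hold(.2); s=st(); print(s["q"].round(2))
im,d=cams.get_image("side"); cv2.imwrite("pics/s14.png",im);cv2.imwrite("pics/s14c.png",cv2.resize(im[170:290,270:390],None,fx=5,fy=5,interpolation=cv2.INTER_CUBIC))
p2=list(p); p2[2]-=.09
try: print(r.line_to(p2,q,v=.04,f_stop=5)); st()
except r.Unreachable: print("unr")
im,d=cams.get_image("side"); cv2.imwrite("pics/s15.png",im);cv2.imwrite("pics/s15c.png",cv2.resize(im[170:290,270:390],None,fx=5,fy=5,interpolation=cv2.INTER_CUBIC))
```

```text
t 45.71 ee [0.5222 0.3425 0.1538] F [-0.5 -0.1 -2.4] M [0.03 1.23 0.  ] gap 0.0392
[-0.74  1.19 -0.66  2.31  2.02  1.87 -1.52]
True
t 46.99 ee [0.5223 0.3427 0.1065] F [0.6 0.7 4.7] M [0.06 0.   0.14] gap 0.0396
```

View pics/s14c.png

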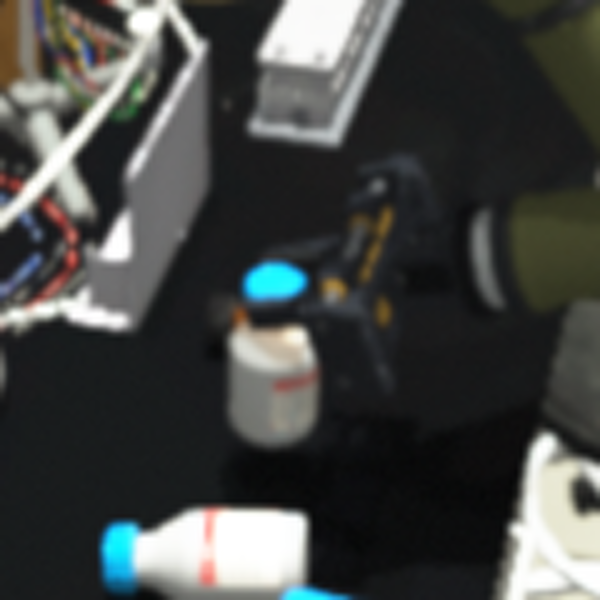

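View pics/s15c.png

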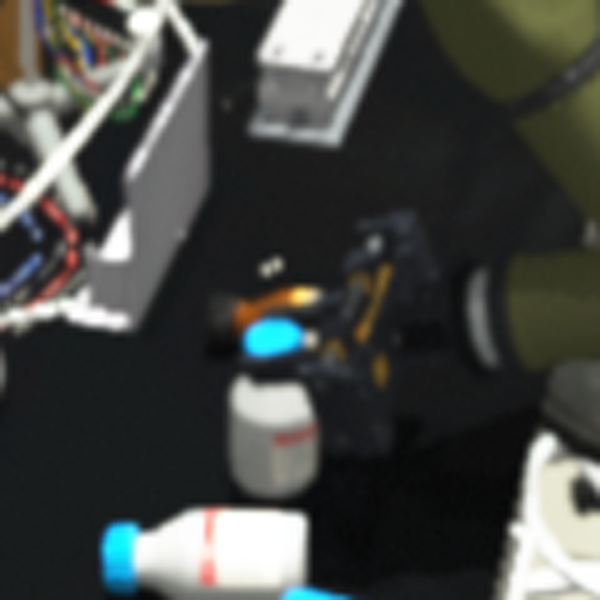

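It's almost upright and touching the table. I'll press lightly to level it, then release, back out along the tool axis and check.

Run:
```python
from h import *
yaw=-.017
p=np.array([.5222,.3427,.1065]); q=quat(yaw+np.pi/2,-1.22)
print(r.line_to(list(p-[0,0,.006]),q,v=.02,f_stop=12)); st()
r.release(); st()
d=np.array([np.sin(1.22),0,-np.cos(1.22)]); 
c=np.array(monitor.read_state()["ee_pos"]); r.line_to(list(c-.09*d),q,v=.12)
r.line_to(list(c-.09*d+[0,0,.12]),q,v=.2); st()
im,d_=cams.get_image("side"); cv2.imwrite("pics/s16.png",im);cv2.imwrite("pics/s16c.png",cv2.resize(im[170:290,270:390],None,fx=5,fy=5,interpolation=cv2.INTER_CUBIC))
im,d_=cams.get_image("top"); cv2.imwrite("pics/t7.png",im);np.save("t7.npy",d_);cv2.imwrite("pics/t7c.png",cv2.resize(im[170:270,180:330],None,fx=5,fy=5,interpolation=cv2.INTER_CUBIC))
```

```text
True
t 47.28 ee [0.5238 0.343  0.1065] F [-1.6  1.3  3.5] M [-0.    0.29  0.04] gap 0.0392
t 48.12 ee [0.5237 0.343  0.1061] F [-0.3 -1.1  0.5] M [ 0.09  0.74 -0.  ] gap 0.0886
t 49.77 ee [0.4395 0.3426 0.2565] F [1.2 0.4 0.7] M [0.08 0.77 0.03] gap 0.0878
```

View pics/s16c.png

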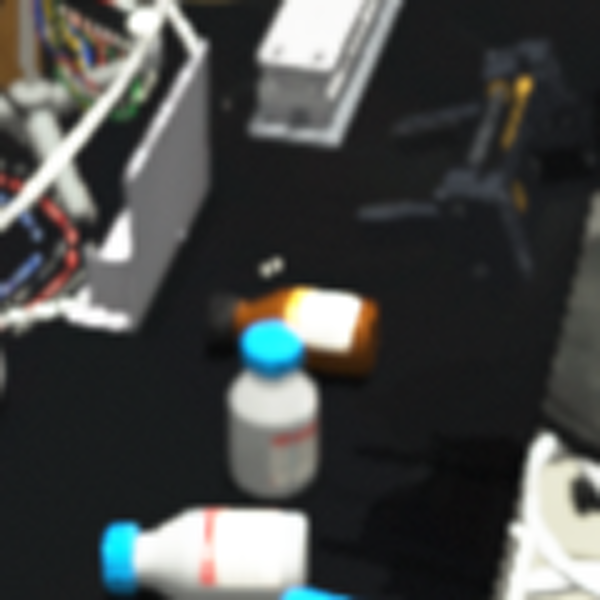

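View pics/t7c.png

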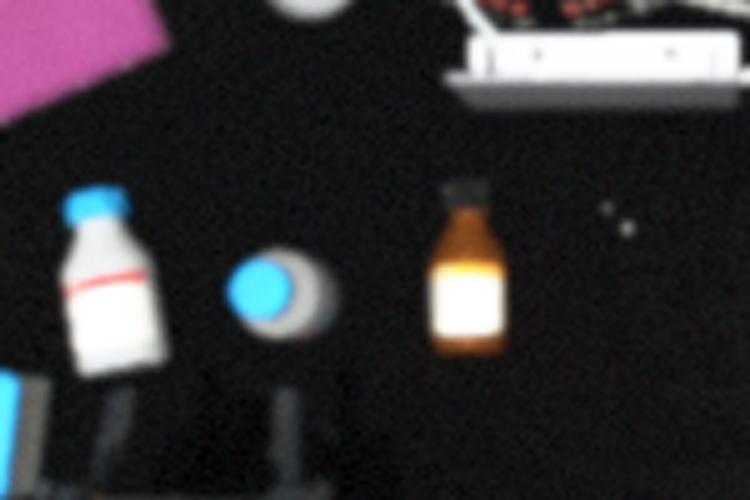

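Bottle a stands upright. I'll move it to the deck now by gripping the cap from above with the jaws across the deck.

```bash
cat >> h.py <<'E'
def capfind(im,bbox,z,kind="blue"):
    l,t,rr,b=bbox; g=im[t:b,l:rr].astype(float)
    w=np.clip(g[...,0]-g[...,2]-60,0,80) if kind=="blue" else None
    yy,xx=np.mgrid[t:b,l:rr]; q=[(w*xx).sum()/w.sum(),(w*yy).sum()/w.sum()]
    return px2plane("top",q,z)[0,:2],q
E
python3 - <<'E'
from h import *
im=cv2.imread("pics/t7.png"); c,q=capfind(im,(220,215,245,245),.12); print(c.round(4),np.round(q,1))
C=cloud("top",np.load("t7.npy"))[222:235,227:238]; print(np.nanpercentile(C[...,2],[50,90]).round(4))
psi=-.018
for p in psi,psi+np.pi:
    print(np.round(solver.ik(P(c[0],c[1],.095),quat(p)),2), np.round(solver.ik(P(.586,-.27,.17),quat(p)),2),np.round(solver.ik(P(.586,-.134,.17),quat(p)),2))
E
```

```text
[0.5045 0.3435] [231.4 227.5]
[0.1179 0.1221]
[-0.11  1.13 -1.16  1.7   1.15  1.15 -1.64] [ 0.8   0.93 -0.89  1.54  0.8   1.06 -0.32] [ 0.67  0.94 -1.03  1.68  0.9   1.07 -0.67]
[-0.09  1.18 -1.26  1.69  1.2   1.24  1.47] [ 0.24  0.81  0.23  1.58 -0.24  0.78 -2.59] [-0.1   0.79  0.44  1.73 -0.47  0.74 -2.57]
```

```bash
cat >> h.py <<'E'
DC=np.array([.5863,-.2020]); DY=-.018
def deckpos(s): return DC+s*np.array([-np.sin(DY),np.cos(DY)])
def go(p,q,v=.2):
    try: r.line_to(p,q,v=v)
    except r.Unreachable: print("via reach"); r.reach(p,q)
def carry(c,capz,s,hgt):
    """pick standing bottle at c by cap (grip axis at height capz), place at s on deck"""
    q=quat(DY); tip=capz-.016
    go(P(c[0],c[1],tip+.12),q,.3); 
    print("down stop",r.line_to(P(c[0],c[1],tip),q,v=.1,f_stop=8)); st()
    r.grab(); g=st()
    if not .02<g["finger_gap"]<.07: print("MISSED"); return False
    r.line_to(P(c[0],c[1],tip+.15),q,v=.15)
    d=deckpos(s)
    go(P(d[0],d[1],tip+.15),q,.25); r.hold(.2); st()
    r.line_to(P(d[0],d[1],tip+.074+.015),q,v=.1)
    print("touch",r.line_to(P(d[0],d[1],tip+.074-.008),q,v=.03,f_stop=4)); st()
    return True
E
python3 - <<'E'
from h import *
r.reach(P(.5045,.3435,.25),quat(DY)); st()
if carry([.5045,.3435],.111,.068,.12):
    im,d=cams.get_image("side"); cv2.imwrite("pics/s17c.png",cv2.resize(im[120:240,270:390],None,fx=5,fy=5,interpolation=cv2.INTER_CUBIC))
E
```

```text
t 50.76 ee [0.5029 0.3425 0.2413] F [-1.2  0.4 -0. ] M [-0.07 -0.06 -0.04] gap 0.0882
down stop False
t 52.38 ee [0.5048 0.344  0.0887] F [-0.5  0.4  1.1] M [ 0.01 -0.06  0.04] gap 0.0883
t 53.17 ee [0.5043 0.3435 0.088 ] F [-1.1  0.2 -0.3] M [-0.05  0.05 -0.  ] gap 0.0396
t 56.61 ee [ 0.5875 -0.1333  0.2381] F [-0.3 -0.  -3.3] M [-0.04 -0.04 -0.  ] gap 0.0397
touch True
t 57.92 ee [ 0.5874 -0.1339  0.1617] F [-0.3  0.4  4.7] M [-0.12  0.03  0.07] gap 0.0394
```

View pics/s17c.png

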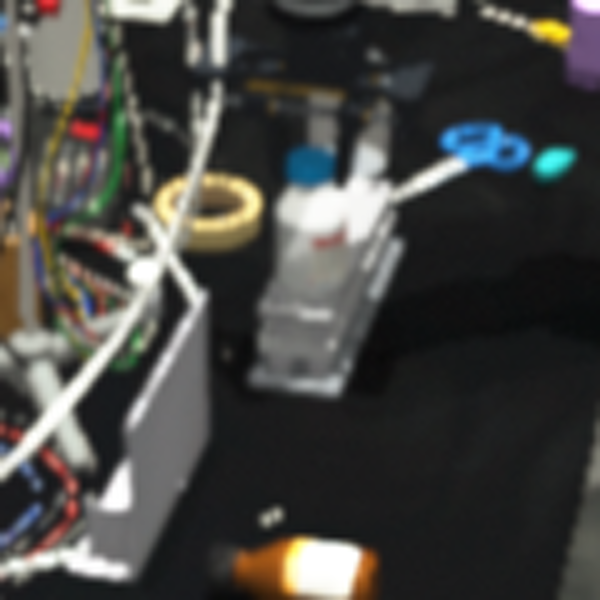

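Run:
```python
from h import *
r.release(); d=deckpos(.068); r.line_to(P(d[0],d[1],.29),quat(DY),v=.2)
r.reach(P(.5,.25,.25),quat(DY))
im,dd=cams.get_image("top"); cv2.imwrite("pics/t8.png",im); np.save("t8.npy",dd)
for k in cams.cut_out("bottle_b","top"):
    if k["p"]<.3: continue
    c,a,n,e,pf,yaw,w,zt=bottle_axis(im,dd,k["pixels"])
    cap=c+a*e[1]+n*np.polyval(pf,e[1]); print(round(k["p"],2),np.round(k["bbox"]),"cap",cap.round(4),"L",round(e[1]-e[0],4),"yaw",round(yaw,3),round(zt,3))
print(capfind(im,(185,200,212,222),.032))
cv2.imwrite("pics/t8c.png",cv2.resize(im[150:270,180:430],None,fx=3,fy=3,interpolation=cv2.INTER_CUBIC))
for y,yaw in((.483,.17),(.44,.17),(.44,0)):
  for tl in(-.5,-1.2): print(y,tl,solver.ik([.53,y,.2],quat(yaw+np.pi/2,tl)) is not None,solver.ik([.53,y,.11],quat(yaw+np.pi/2,tl)) is not None)
```

```text
0.62 [364. 191. 378. 213.] cap [ 0.6251 -0.1687] L 0.0744 yaw -0.684 0.197
0.55 [192. 206. 211. 244.] cap [0.583  0.4884] L 0.1318 yaw 0.119 0.065
(array([0.57506182, 0.48720725]), [np.float64(198.31366933944253), np.float64(210.24532264222987)])
0.483 -0.5 True True
0.483 -1.2 True True
0.44 -0.5 True True
0.44 -1.2 True True
0.44 -0.5 True True
0.44 -1.2 True True
```

View pics/t8c.png

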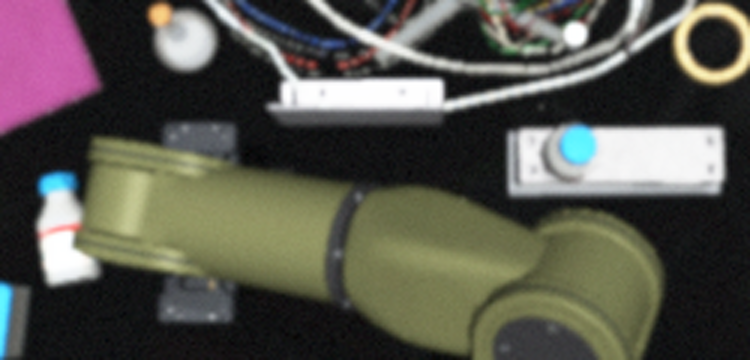

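Bottle a is standing on the deck. Now bottle b by the same method.

```bash
cat >> h.py <<'E'
def tipup(cap,yaw,h,R,G,tl=-1.05,th_end=24):
    q=quat(yaw+np.pi/2); x,y=cap; t0=R-.016
    r.reach(P(x,y,.14),q); st()
    print("stop",r.line_to(P(x,y,t0),q,v=.1,f_stop=6)); st()
    r.grab(); g=st()
    if not .02<g["finger_gap"]<.07: print("MISSED"); return False
    a=np.array([np.cos(yaw),np.sin(yaw)])
    for th in np.radians(np.arange(8,th_end+1,8)):
        dx=h*np.cos(th)-R*np.sin(th)-h; dz=h*np.sin(th)+R*np.cos(th)-R
        r.line_to([x+a[0]*dx,y+a[1]*dx,t0-OFF+dz],q,v=.08)
    st()
    for k,t in enumerate([-.2,-.5,-.8,tl]):
        p,qq=tiltpose(G,yaw,t); go(p,qq,.12)
    r.hold(.2); s=st(); print(s["q"].round(2)); return True
def snap(name,box,f,cam="side"):
    im,d=cams.get_image(cam); l,t,rr,b=box
    cv2.imwrite(f"pics/{name}.png",cv2.resize(im[t:b,l:rr],None,fx=f,fy=f,interpolation=cv2.INTER_CUBIC)); return im,d
E
python3 - <<'E'
from h import *
if tipup([.5745,.486],.16,.118,.032,[.53,.44,.20],tl=-1.2): snap("s18c",(270,170,390,290),5)
E
```

```text
t 62.62 ee [0.5751 0.4855 0.1335] F [-0.1 -0.4  0.5] M [ 0.1  -0.12 -0.02] gap 0.0883
stop False
t 64.01 ee [0.5747 0.4865 0.01  ] F [ 0.5  0.  -0. ] M [ 0.08 -0.16 -0.  ] gap 0.0886
t 64.78 ee [0.5745 0.4861 0.009 ] F [ 0.6 -0.2 -0.6] M [ 0.13 -0.16 -0.04] gap 0.041
t 65.88 ee [0.5514 0.4827 0.055 ] F [ 0.1 -0.2 -1.8] M [ 0.05 -0.24  0.05] gap 0.0405
t 68.78 ee [0.5524 0.443  0.1932] F [-0.1  0.  -1.8] M [-0.13  1.02  0.01] gap 0.0408
[-0.56  1.19 -0.97  2.15  2.24  1.88 -1.01]
```

View pics/s18c.png

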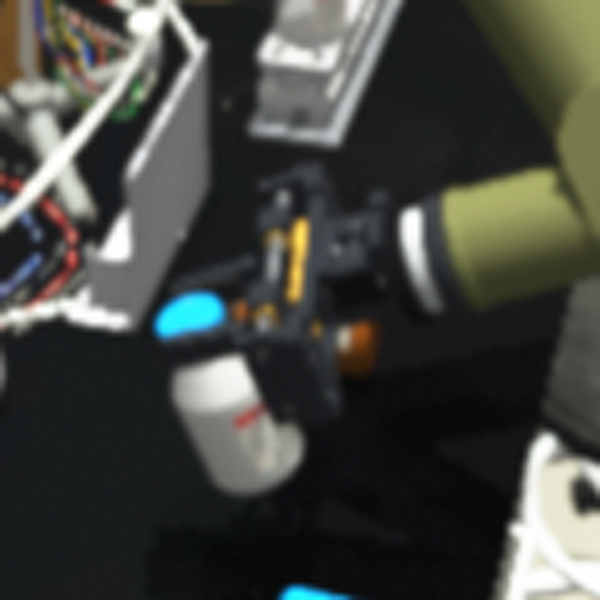

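About 22° of lean is left. I'll check how much further the wrist can tilt here.

Run:
```python
from h import *
for X in(.48,.53,.58,.63):
    for Y in(.40,.44):
        o=[]
        for t in(-1.35,-1.45,-1.55):
            for z in(.20,.13):
                p,q=tiltpose([X,Y,z],.16,t); j=solver.ik(p,q); o.append(None if j is None else [round(j[5],2),round(j[1],2)])
        print(X,Y,o)
```

```text
0.48 0.4 [[np.float64(1.98), np.float64(1.18)], [np.float64(1.91), np.float64(1.3)], [np.float64(1.97), np.float64(1.21)], [np.float64(2.04), np.float64(1.37)], [np.float64(1.93), np.float64(1.26)], [np.float64(1.97), np.float64(1.41)]]
0.48 0.44 [[np.float64(1.92), np.float64(1.17)], [np.float64(2.01), np.float64(1.32)], [np.float64(2.07), np.float64(1.24)], [np.float64(1.96), np.float64(1.34)], [np.float64(2.03), np.float64(1.25)], [np.float64(1.9), np.float64(1.37)]]
0.53 0.4 [[np.float64(2.08), np.float64(1.26)], [np.float64(2.01), np.float64(1.33)], [np.float64(2.07), np.float64(1.24)], [np.float64(1.99), np.float64(1.35)], [np.float64(2.06), np.float64(1.26)], [np.float64(1.95), np.float64(1.38)]]
0.53 0.44 [[np.float64(2.04), np.float64(1.26)], [np.float64(2.07), np.float64(1.39)], [np.float64(2.0), np.float64(1.23)], [np.float64(2.07), np.float64(1.38)], [np.float64(1.99), np.float64(1.24)], [np.float64(2.04), np.float64(1.39)]]
0.58 0.4 [[np.float64(1.95), np.float64(1.24)], [np.float64(1.99), np.float64(1.37)], [np.float64(2.06), np.float64(1.28)], [np.float64(2.09), np.float64(1.41)], [np.float64(1.98), np.float64(1.25)], [np.float64(2.05), np.float64(1.39)]]
0.58 0.44 [[np.float64(1.92), np.float64(1.24)], [np.float64(1.95), np.float64(1.36)], [np.float64(2.01), np.float64(1.28)], [np.float64(2.04), np.float64(1.4)], [np.float64(2.04), np.float64(1.29)], [np.float64(1.97), np.float64(1.37)]]
0.63 0.4 [[np.float64(1.82), np.float64(1.23)], [np.float64(1.86), np.float64(1.35)], [np.float64(1.92), np.float64(1.27)], [np.float64(1.96), np.float64(1.39)], [np.float64(2.02), np.float64(1.31)], [np.float64(2.04), np.float64(1.43)]]
0.63 0.44 [[np.float64(1.8), np.float64(1.23)], [np.float64(1.83), np.float64(1.35)], [np.float64(1.89), np.float64(1.27)], [np.float64(1.92), np.float64(1.39)], [np.float64(1.98), np.float64(1.31)], [np.float64(2.0), np.float64(1.43)]]
```

Run:
```python
from h import *
for t,G in((-1.3,[.56,.43,.20]),(-1.5,[.60,.42,.20])):
    p,q=tiltpose(G,.16,t); go(p,q,.12)
r.hold(.2); s=st(); print(s["q"].round(2)); snap("s19c",(270,170,390,290),5)
```

```text
t 69.94 ee [0.6219 0.4246 0.1992] F [ 0.3  0.7 -0.8] M [-0.13  1.16 -0.05] gap 0.0411
[-0.56  1.29 -0.73  2.09  2.55  2.02 -1.09]
```

View pics/s19c.png

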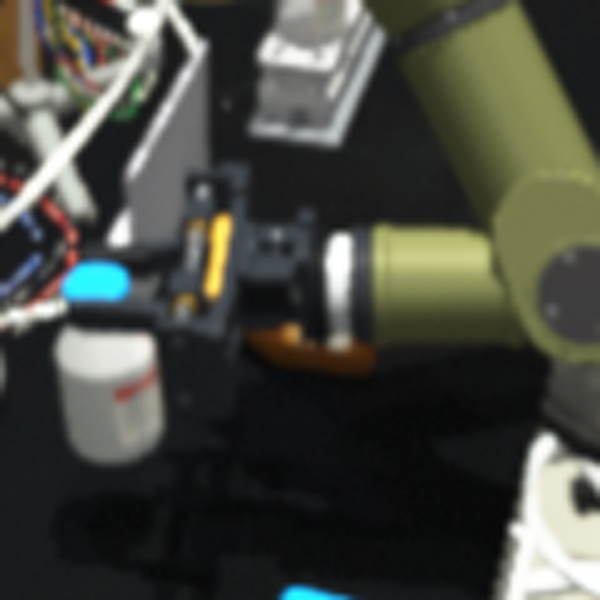

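Run:
```python
from h import *
p,q=tiltpose([.58,.42,.145],.16,-1.56); go(p,q,.1); st()
p2=list(p); p2[2]-=.05
print(r.line_to(p2,q,v=.03,f_stop=4)); s=st()
p3=list(s["ee_pos"]); p3[2]-=.005
print(r.line_to(p3,q,v=.02,f_stop=9)); st()
snap("s20c",(270,170,390,290),5)
```

```text
t 70.72 ee [0.6026 0.4239 0.145 ] F [ 1.   0.7 -1.6] M [-0.14  1.2  -0.01] gap 0.0406
True
t 71.57 ee [0.6031 0.4234 0.1247] F [ 1.2 -0.3  3.3] M [ 0.09  0.22 -0.06] gap 0.0408
True
t 71.78 ee [0.604  0.4233 0.1248] F [0.4 0.1 2.5] M [0.11 0.4  0.04] gap 0.0404
```

View pics/s20c.png

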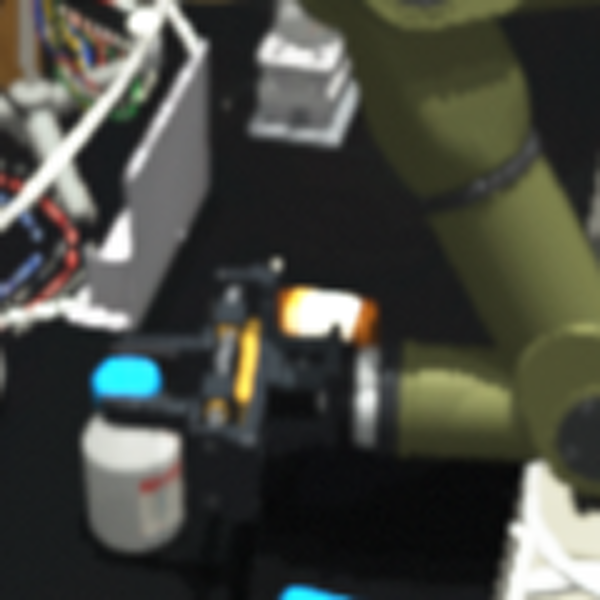

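Run:
```python
from h import *
s=st(); q=quat(.16+np.pi/2,-1.56); p3=list(s["ee_pos"]); p3[2]-=.004
print(r.line_to(p3,q,v=.02,f_stop=15)); st(); r.hold(.2); st()
r.release(); st()
d=np.array([np.cos(.16),np.sin(.16),0]); c=np.array(monitor.read_state()["ee_pos"])
r.line_to(list(c-.10*d),q,v=.12); st()
snap("s21c",(270,170,390,290),5)
```

```text
t 71.83 ee [0.6039 0.4233 0.1248] F [-0.7  0.5  3.3] M [ 0.09  0.32 -0.01] gap 0.0409
False
t 72.16 ee [0.6048 0.4234 0.1247] F [-1.2 -1.  10.2] M [ 0.4  -1.25 -0.19] gap 0.041
t 72.36 ee [0.6048 0.4234 0.1247] F [-1.4 -1.5 10.4] M [ 0.31 -1.27 -0.13] gap 0.0409
t 73.18 ee [0.6039 0.4233 0.1208] F [-0.1  0.7 -0.2] M [-0.08  0.88 -0.05] gap 0.0887
t 74.17 ee [0.5058 0.4072 0.121 ] F [0.7 0.1 0.3] M [-0.04  0.84  0.02] gap 0.0883
```

View pics/s21c.png

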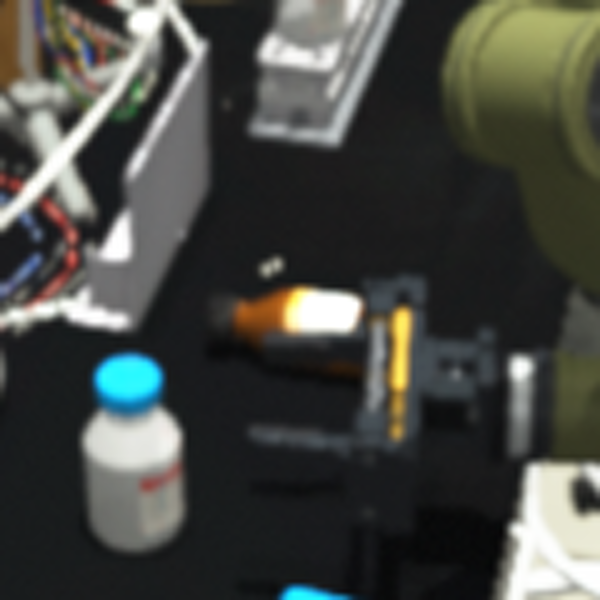

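Bottle b stands upright. I'll find its cap from above and carry it to the middle of the deck.

Run:
```python
from h import *
q=quat(.16+np.pi/2,-1.56); c=np.array(monitor.read_state()["ee_pos"])
r.line_to([.46,.38,.30],q,v=.25)
im,d=snap("t9c",(180,150,330,260),5,"top")
print(r and st() is None)
c,px=capfind(im,(190,190,235,232),.13); print(c.round(4),np.round(px,1))
u,v=np.round(px).astype(int); C=cloud("top",d); print(np.nanpercentile(C[v-3:v+4,u-3:u+4,2],[50,90]).round(4))
```

```text
t 75.17 ee [0.4604 0.3799 0.2989] F [-0.9 -0.1 -0.1] M [-0.14  0.81 -0.02] gap 0.0879
False
[0.5849 0.4172] [209.5 204.3]
[0.1295 0.1326]
```

View pics/t9c.png

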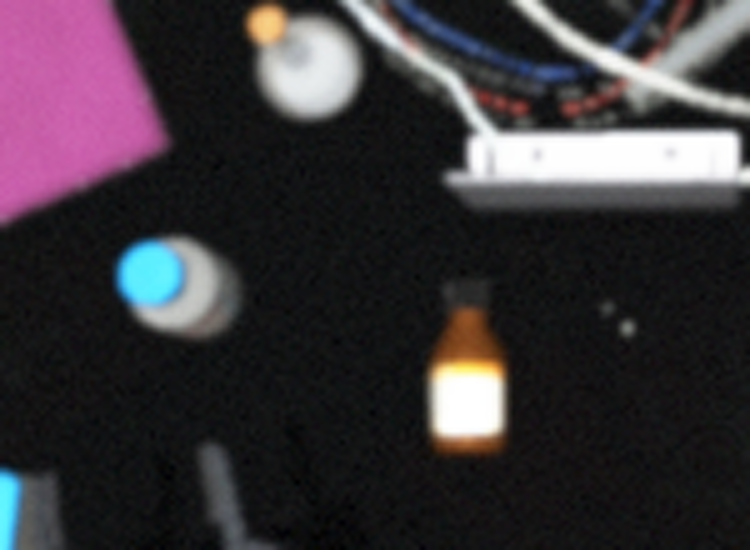

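```bash
sed -i 's/tip+.15)/tip+LIFT)/g; s/^def carry/LIFT=.22\ndef carry/' h.py
python3 - <<'E'
from h import *
d=deckpos(0); print(solver.ik(P(d[0],d[1],.325),quat(DY)) is not None)
r.reach(P(.585,.4172,.30),quat(DY)); st()
if carry([.585,.4172],.121,0,.13):
    snap("s22c",(270,120,390,240),5); st()
E
```

```text
True
t 76.4 ee [0.5824 0.4167 0.29  ] F [-0.6  0.6 -0.9] M [-0.06 -0.06  0.03] gap 0.0885
down stop False
t 78.15 ee [0.5854 0.4177 0.0989] F [ 0.4  0.2 -0.4] M [-0.02 -0.06  0.04] gap 0.0881
t 78.92 ee [0.5849 0.4172 0.098 ] F [-1.2 -0.1 -0.4] M [-0.04 -0.04 -0.04] gap 0.0414
t 83.36 ee [ 0.5864 -0.2015  0.3181] F [ 0.3  0.4 -2. ] M [-0.03 -0.08  0.02] gap 0.0416
touch True
t 85.37 ee [ 0.5859 -0.202   0.1716] F [-1.2  0.2  5. ] M [0.01 0.14 0.03] gap 0.0413
t 85.42 ee [ 0.5859 -0.2019  0.1716] F [-0.9  0.1  4.7] M [-0.    0.15 -0.01] gap 0.0412
```

View pics/s22c.png

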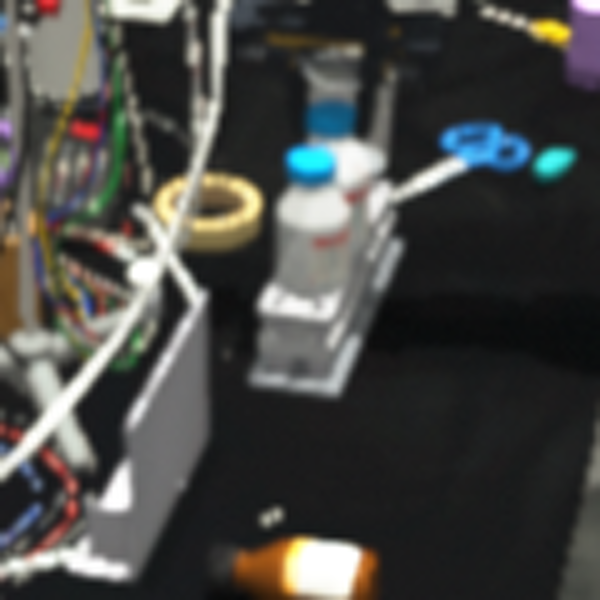

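Run:
```python
from h import *
r.release(); d=deckpos(0); r.line_to(P(d[0],d[1],.33),quat(DY),v=.25)
r.reach(P(.5,.1,.30),quat(np.pi/2))
im,dd=cams.get_image("top"); o=cams.cut_out("bottle_c","top")
for k in o: 
    if 250<k["bbox"][0]<290:
        c,a,n,e,pf,yaw,w,zt=bottle_axis(im,dd,k["pixels"]); cap=c+a*e[1]+n*np.polyval(pf,e[1]); print(k["p"],np.round(k["bbox"]),cap.round(4),(e[1]-e[0]).round(4),round(yaw,3))
if tipup([.5765,.2114],-.017,.112,.027,[.53,.25,.20],tl=-1.2): snap("s23c",(270,150,390,270),5)
```

```text
t 89.14 ee [0.5769 0.2108 0.134 ] F [-0.1  0.3 -0. ] M [ 0.07 -0.15 -0.01] gap 0.0881
stop False
t 90.58 ee [0.5769 0.2117 0.0047] F [ 0.2  0.1 -0.5] M [ 0.12 -0.15 -0.  ] gap 0.0881
t 91.45 ee [0.5765 0.2114 0.004 ] F [-0.7 -0.6  0.8] M [ 0.05 -0.13  0.02] gap 0.0336
t 92.5 ee [0.5558 0.212  0.0478] F [ 0.8  0.3 -2.6] M [ 0.06 -0.37  0.02] gap 0.0337
t 95.97 ee [0.5522 0.2491 0.1929] F [ 0.1 -0.4 -2.2] M [ 0.09  1.28 -0.01] gap 0.034
[-0.58  1.1  -0.63  2.49  2.12  1.85 -1.55]
```

View pics/s23c.png

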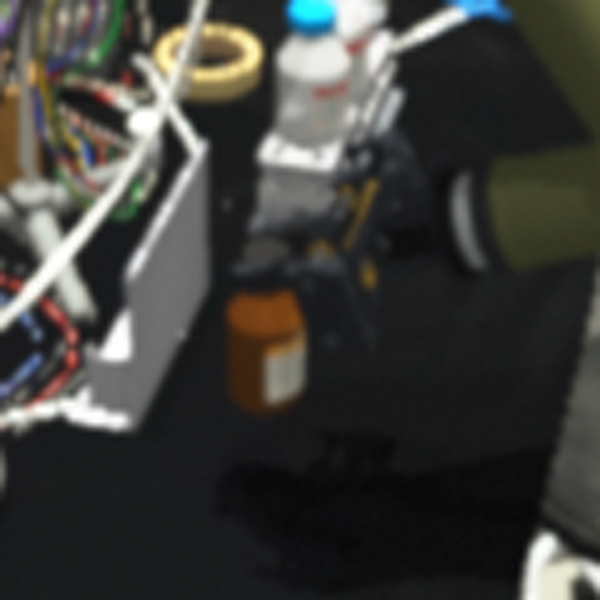

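Almost vertical already. I'll lower it, press, release and check.

Run:
```python
from h import *
yaw=-.017
p,q=tiltpose([.53,.25,.140],yaw,-1.2); go(p,q,.1); st()
p2=list(p); p2[2]-=.05
print(r.line_to(p2,q,v=.03,f_stop=4)); s=st()
p3=list(s["ee_pos"]); p3[2]-=.004
print(r.line_to(p3,q,v=.02,f_stop=15)); r.hold(.2); st()
r.release(); st()
d=np.array([np.sin(1.2),0,-np.cos(1.2)]); c=np.array(monitor.read_state()["ee_pos"])
r.line_to(list(c-.10*d),q,v=.12); r.line_to([.43,.25,.30],q,v=.25); st()
snap("s24c",(270,150,390,270),5)
im,dd=snap("t10c",(220,150,430,260),3.8,"top"); cv2.imwrite("pics/t10.png",im); np.save("t10.npy",dd)
C=cloud("top",dd); m=(C[...,2]>.112)&(C[...,2]<.14)&(C[...,0]>.45)&(C[...,0]<.6)&(C[...,1]>.18)&(C[...,1]<.32); print(m.sum(),np.median(C[m],0).round(4),C[m][:,:2].min(0).round(3),C[m][:,:2].max(0).round(3))
```

```text
t 96.78 ee [0.5515 0.2497 0.1321] F [ 0.2 -0.5 -2.3] M [ 0.1   1.27 -0.06] gap 0.034
True
t 97.66 ee [0.5519 0.2494 0.1093] F [0.  0.3 4. ] M [ 0.14  0.05 -0.  ] gap 0.0337
False
t 98.16 ee [0.5534 0.2497 0.1094] F [-1.9 -0.4 13.3] M [-0.05 -1.57 -0.04] gap 0.0335
t 99.08 ee [0.5519 0.2494 0.1053] F [-0.4  0.2 -0. ] M [ 0.04  0.81 -0.01] gap 0.0882Traceback (most recent call last):
  File "<stdin>", line 10, in <module>
rig.Unreachable: the arm cannot follow that straight line within its joint ranges
```

Run:
```python
from h import *
s=st(); q=quat(-.017+np.pi/2,-1.2); d=np.array([np.sin(1.2),0,-np.cos(1.2)]); c=s["ee_pos"]
if c[0]>.54:
    for L in(.08,.06,.05,.042):
        try: r.line_to(list(c-L*d),q,v=.12); print("L",L); break
        except r.Unreachable: pass
c=np.array(st()["ee_pos"])
for tgt,t in(([c[0],c[1],.28],-1.2),([c[0]+.02,c[1],.28],-.9)):
    try: r.line_to(tgt,quat(-.017+np.pi/2,t),v=.2); break
    except r.Unreachable: print("x")
st()
snap("s24c",(270,150,390,270),5)
im,dd=snap("t10c",(220,150,430,260),3.8,"top"); cv2.imwrite("pics/t10.png",im); np.save("t10.npy",dd)
C=cloud("top",dd); m=(C[...,2]>.112)&(C[...,2]<.14)&(C[...,0]>.45)&(C[...,0]<.6)&(C[...,1]>.18)&(C[...,1]<.32); print(m.sum(),np.median(C[m],0).round(4))
```

```text
t 99.08 ee [0.5519 0.2494 0.1053] F [-0.4  0.2 -0. ] M [ 0.04  0.81 -0.01] gap 0.0882
L 0.05
t 99.64 ee [0.5055 0.2497 0.1233] F [-0.2  0.6  0.5] M [0.05 0.78 0.03] gap 0.0879
x
t 100.58 ee [0.5255 0.2487 0.2794] F [-0.1 -0.2  0.4] M [0.07 0.64 0.05] gap 0.0881
81 [0.5315 0.2479 0.1244]
```

View pics/s24c.png

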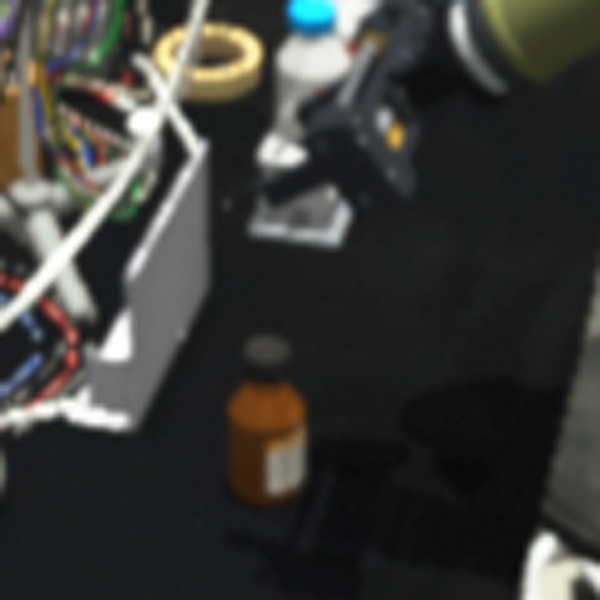

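View pics/t10c.png

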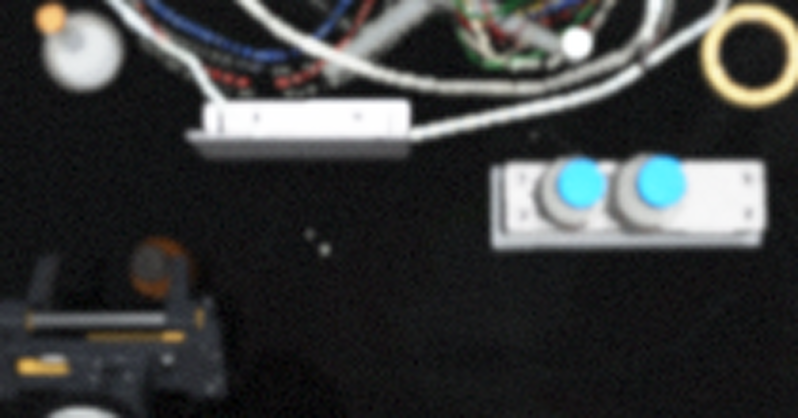

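Bottle c stands upright with its cap near (0.53, 0.25). a and b are both upright on the deck. I'll carry c to the last spot.

Run:
```python
import h
from h import *
print(px2plane("top",[[259.5,219]],.125))
h.LIFT=.235
r.reach(P(.531,.248,.30),quat(DY)); st()
im,dd=cams.get_image("top")
if carry([.531,.2483],.115,-.068,.125):
    snap("s25c",(270,120,390,240),5); st()
```

```text
[[0.53124908 0.24553723 0.125     ]]
t 101.87 ee [0.5297 0.2478 0.2916] F [-0.1  0.3 -0.4] M [-0.01 -0.02  0.02] gap 0.0881
down stop False
t 103.68 ee [0.5314 0.2487 0.0927] F [-0.5  0.4  0. ] M [-0.04 -0.06 -0.01] gap 0.0881
t 104.55 ee [0.531  0.2484 0.092 ] F [-0.5 -0.1 -0.4] M [ 0.04 -0.1   0.03] gap 0.0336
t 108.7 ee [ 0.5852 -0.2694  0.3271] F [ 0.5 -0.3 -3.5] M [-0.07 -0.08  0.01] gap 0.0335
touch True
t 110.85 ee [ 0.585  -0.2699  0.1659] F [-1.4  0.1  4.7] M [-0.06 -0.01  0.03] gap 0.0334
t 110.9 ee [ 0.585  -0.2699  0.1659] F [0.4 0.6 4.3] M [-0.01  0.01 -0.03] gap 0.0336
```

View pics/s25c.png

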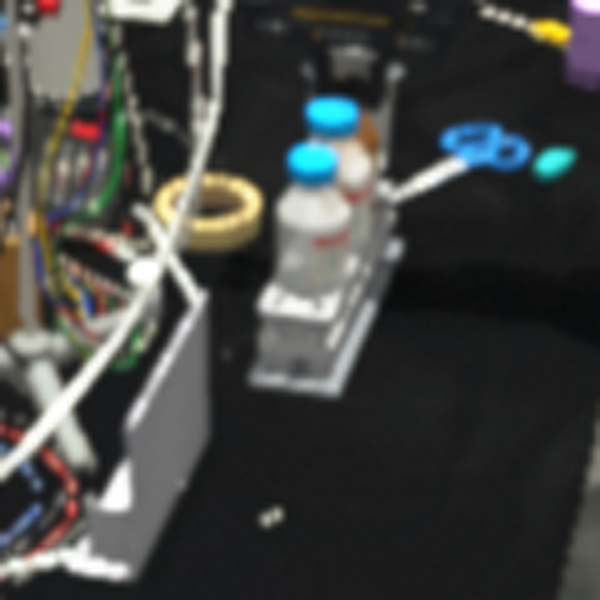

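Run:
```python
from h import *
r.release(); d=deckpos(-.068); r.line_to(P(d[0],d[1],.32),quat(DY),v=.2)
r.reach(P(.48,.25,.30),quat(np.pi/2)); st()
im,dd=snap("t11c",(130,140,490,290),2.2,"top"); snap("t11d",(335,160,435,230),7,"top")
snap("s26c",(300,120,380,220),6)
C=cloud("top",dd)
for nm,s,H in(("a",.068,.120),("b",0,.130),("c",-.068,.125)):
    g=deckpos(s); m=(abs(C[...,2]-.074-H)<.008)&(np.hypot(C[...,0]-g[0],C[...,1]-g[1])<.035); p=np.nanmedian(C[m],0) if m.sum() else None
    print(nm,m.sum(),p, None if p is None else (p-[*g,.074+H]).round(4))
m=(abs(C[...,2]-.074)<.012)&(abs(C[...,1]+.202)<.115)&(abs(C[...,0]-.586)<.03); A=np.c_[C[m][:,:2],np.ones(m.sum())]; print("deck",m.sum(),np.median(C[m][:,2]).round(4),np.linalg.lstsq(A,C[m][:,2],rcond=None)[0].round(3))
```

```text
t 114.62 ee [0.4809 0.2488 0.2927] F [ 0.4  0.9 -0. ] M [ 0.04 -0.15  0.02] gap 0.0877
a 122 [ 0.58713706 -0.13348639  0.19326142] [-0.0004  0.0005 -0.0007]
b 132 [ 0.58536638 -0.20130878  0.20331965] [-0.0009  0.0007 -0.0007]
c 90 [ 0.5860223  -0.26810368  0.19842877] [ 0.0009  0.0019 -0.0006]
deck 256 0.074 [ 0.01  -0.     0.068]
```

View pics/t11c.png

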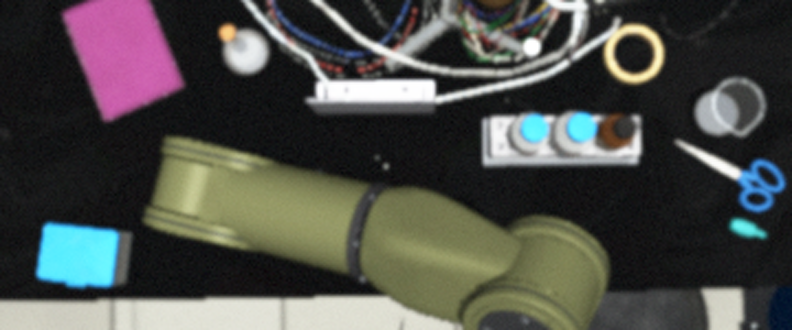

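View pics/s26c.png

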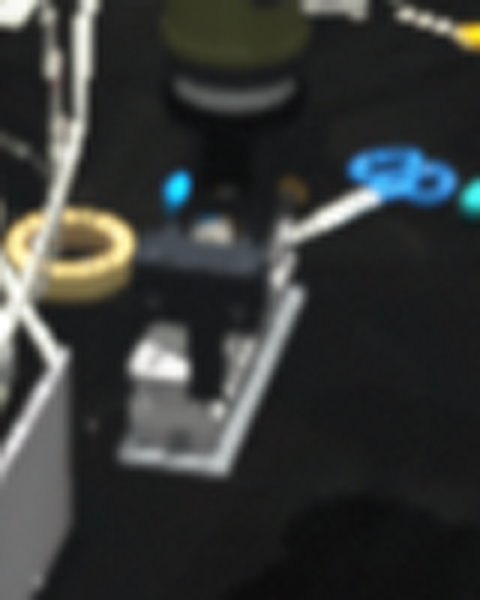

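View pics/t11d.png

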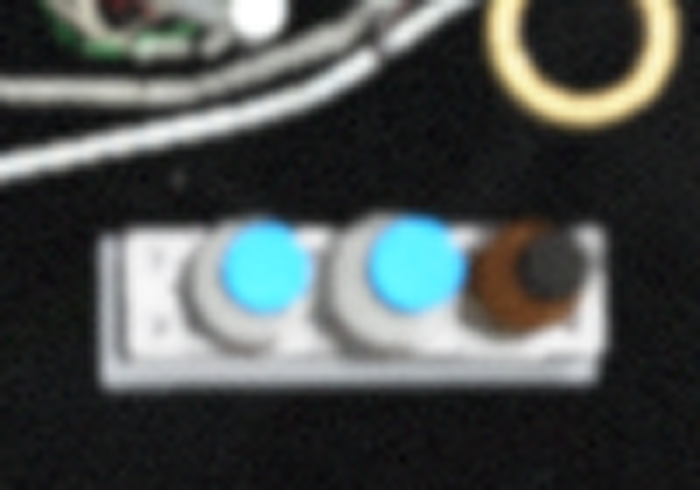

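All three cap tops are within 2 mm of plan at the right heights, the deck is level at 74 mm, and the bystanders haven't moved. Handing in.

Run:
```python
from h import *
r.hold(.5); print(r.job_done()); st()
```

```text
the job is handed in; nothing more can be done
None
the job is handed in; nothing more can be done
```

The stand is back together and all three bottles stand upright in a row on the deck. I handed the job in at about 115 s of the 210 s; no verdict is reported.

**How it went**
- **Plates:** I set the ballast plate on the lower shoulders, then the deck plate on the upper ones. They came to rest at 30.0 mm and 64.1 mm underside height, against 30 and 64 mm.
- **Bottles:** I gripped each cap and tipped the bottle upright by swinging it up and tilting the wrist, so I didn't need the backstop. Each stood on the worktop first, then went to the deck: a at +68 mm, b in the middle, c at -68 mm.

**Last checks (just before hand-in)**
- **Deck:** its top reads 74.0 mm and level.
- **Bottles:** all three cap tops are within about 2 mm of plan sideways and 1 mm in height, so the bottles are upright.
- **Bystanders:** by eye, the flask, tip box and beaker look unmoved in the top picture. The arm was well clear of everything.

**What failed or disagreed**
- **First grasp missed:** the first try at the ballast plate closed above it. A touch on the table showed the fingertips about 32 mm higher than the stated tool length, so I corrected for that.
- **Camera offset:** the top camera showed the held plates about 1.8 mm off in x from the arm's own reading. The side view and the smooth seating showed no misfit.
- **Swivel in the grip:** the bottles swivelled less between the pads than planned, so wrist tilt did most of the tipping.
- **Last side view:** the arm hid most of the bottles, so the final check of them rests on the top camera.

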